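Load and close the electrolytic cell

TASK

Get the electrolytic cell ready to run: stand every electrode cartridge that is on the bench fully home in a well of the cell, one to a well, then swing the contact bar shut over them until it stops in the fork. Lock the bar by pushing the yellow-headed pin down through fork and bar until its collar sits on the fork, and only then turn all three black clamp knobs on the bar clockwise to their end stops. Leave the beakers and the wash bottle where they stand.

Things in the scene. Friction and masses are not known exactly. Their poses are not given: they have to be found in the camera images.
- cell: fixed electrolytic cell. Origin on the bench under the bar's hinge axis; x along the row of wells from hinge to fork, z up. Base plate 12 mm thick, x -35 to 325 mm, 120 mm wide. Grey block x 54 to 250 mm, 100 mm wide, top at 90 mm, three round wells on its centre line at x = 90, 152, 214 mm. Hinge column 34 mm across at x = 0; fork column x 302 to 320 mm, 166 mm high
- well0 (a point): centre of the floor of well 0 (nearest the hinge), 50 mm above the bench; axes as the cell. The round well is 49 mm wide and 40 mm deep: mouth 90 mm above the bench
- well1 (a point): centre of the floor of well 1 (middle), 50 mm above the bench; axes as the cell. The round well is 49 mm wide and 40 mm deep: mouth 90 mm above the bench
- well2 (a point): centre of the floor of well 2 (nearest the fork), 50 mm above the bench; axes as the cell. The round well is 49 mm wide and 40 mm deep: mouth 90 mm above the bench
- fork (a point): centre of the mouth of the pin hole on top of the upper fork ear, 166 mm above the bench, at x = 275 mm of the cell; axes as the cell. Two level ears 10 mm thick (undersides 124 and 156 mm above the bench), x 253 to 303 mm, 44 mm wide, open towards the hinge and both sides; 14 mm upright holes through both
- bar (a joint): angle of the aluminium contact bar about its upright hinge at the cell's origin (rad): 0 = shut along the cell's x axis, against its stop, lug between the fork ears; grows counter-clockwise from above as it opens (up to 1.6). Stays where left (friction 0.12 N m). Bar 28 mm wide, 138 to 152 mm above the bench, ends 293 mm from the hinge in a lug 32 mm wide with a 14.5 mm hole at 275 mm
- bar_handle (a point): middle of the red upright round handle on the bar: grip 20 mm across, 170 to 208 mm above the bench (this point 186 mm), 235 mm along the bar from the hinge axis and 52 mm to the bar's right (clockwise, leading side when closing; -y of this point). Below it an arm, top 150 mm above the bench. Site x axis along the bar, away from the hinge
- knob0 (a joint): angle of captive clamp knob 0 on the bar, over well 0 when the bar is shut (rad): turns clockwise seen from above, from 0 (loose, wing along the bar) growing to its end stop at 2.4 (tight); friction 0.05 N m, stays where left
- knob1 (a joint): angle of captive clamp knob 1 on the bar, over well 1 when the bar is shut (rad): turns clockwise seen from above, from 0 (loose, wing along the bar) growing to its end stop at 2.4 (tight); friction 0.05 N m, stays where left
- knob2 (a joint): angle of captive clamp knob 2 on the bar, over well 2 when the bar is shut (rad): turns clockwise seen from above, from 0 (loose, wing along the bar) growing to its end stop at 2.4 (tight); friction 0.05 N m, stays where left
- knob0_grip (a point): on the axis of knob 0 at grip height, 184 mm above the bench: black wing 38 mm long, 12 mm thick, 164 to 190 mm above the bench, on a 26 mm hub (152 to 164 mm). The wing lies along this point's x axis: pinch it along the point's y. Knobs are 62 mm apart along the bar
- knob1_grip (a point): on the axis of knob 1 at grip height, 184 mm above the bench: black wing 38 mm long, 12 mm thick, 164 to 190 mm above the bench, on a 26 mm hub (152 to 164 mm). The wing lies along this point's x axis: pinch it along the point's y. Knobs are 62 mm apart along the bar
- knob2_grip (a point): on the axis of knob 2 at grip height, 184 mm above the bench: black wing 38 mm long, 12 mm thick, 164 to 190 mm above the bench, on a 26 mm hub (152 to 164 mm). The wing lies along this point's x axis: pinch it along the point's y. Knobs are 62 mm apart along the bar
- electrode0: electrode cartridge standing on the bench: upright cylinder, dark body 44 mm across and 46 mm high with a weighted steel foot, blue cap 32 mm across from 46 to 74 mm, brass contact on top (77 mm in all), about 200 g. Origin at the centre of its underside, z up. Two or three of the three are present; an absent one reads None from the start
- electrode1: electrode cartridge standing on the bench: upright cylinder, dark body 44 mm across and 46 mm high with a weighted steel foot, blue cap 32 mm across from 46 to 74 mm, brass contact on top (77 mm in all), about 200 g. Origin at the centre of its underside, z up. Two or three of the three are present; an absent one reads None from the start
- electrode2: electrode cartridge standing on the bench: upright cylinder, dark body 44 mm across and 46 mm high with a weighted steel foot, blue cap 32 mm across from 46 to 74 mm, brass contact on top (77 mm in all), about 200 g. Origin at the centre of its underside, z up. Two or three of the three are present; an absent one reads None from the start
- pin: headed steel pin, upright in its tool block: shank 12 mm across and 60 mm long with a tapered 7 mm nose, steel collar 26 mm across and 6 mm thick above it, then a yellow cylindrical grip 23 mm across and 32 mm high; 98 mm in all, 80 g. Origin at the tip of the nose, z towards the head: the grip runs from 66 to 98 mm
- pin_collar (a point): centre of the underside of the pin's collar, 60 mm above its tip
- pin_block: fixed white tool block 80 x 60 x 70 mm in which the pin is parked, its collar on the block's top face, its shank in a 15 mm hole. Origin at the centre of the underside, the hole in the middle
- beaker: glass beaker, 84 mm across, 110 mm high, not to be disturbed. Origin at the centre of its underside
- small_beaker: small glass beaker, 66 mm across, 80 mm high, not to be disturbed. Origin at the centre of its underside
- wash_bottle: white wash bottle with red cap, 64 mm across, about 130 mm high, not to be disturbed. Origin at the centre of its underside
Mind the look-alikes: they are no part of the job. What is shaped like the electrode0 but green is not meant.

How it is judged:
By the outcome, as a careful person would: the job done as asked, in the order asked, and still so for the second after the job is handed in, with the robot touching nothing.
Of electrode0, electrode1, electrode2 only 2 to 3 are there at a start; the rules pass over those that are not, and their reading is None.
At some moment in a run one of electrode0, electrode1, electrode2 may be knocked a few centimetres aside while the robot is not near it.
It also fails if it takes over 210 s, if anything falls off the work surface, if the arm or the gripper's body presses on something with over 40 N, if the wrist force passes 120 N, or if a joint passes its speed limit or range.

ROBOT

A 6-joint arm with a two-finger parallel gripper is mounted at the origin on the work surface. World frame = base frame: x ahead of the robot, y to its left, z up, the work surface at z = 0. Lengths are in mm, angles in rad, forces in N, time in s.
With the tool pointing down it reaches from about 400 to 925 mm from the base axis. Payload 12.5 kg.
Tool frame: the origin (TCP) lies midway between the tips of the shut fingers; the grasp point (between the pads) lies 19 mm behind it; z points along the fingers, y is the direction in which the jaws open and shut (so a half turn about z gives the same grasp; the last joint's range is limited). The gripper opens to 95 mm and grips with 3 to 60 N. Pads are 20 mm wide; open, the fingers measure 119 mm over their backs; the gripper's body (75 mm by 180 mm) begins 59 mm behind the grasp point.
Start: joints at [-1.348, 0.491, 1.559, -0, 1.092, -0.106], TCP at [201.84, -591.53, 214.661] pointing down, gripper open.
Joint ranges: [-3.1, 3.1], [-0.84, 2.19], [0.05, 2.79], [-1.13, 4.28], [0.06, 2.93], [-2.69, 2.69]. Speed limits (rad/s): [2.22, 2.22, 2.79, 3.14, 3.14, 3.14].

INTERFACE

Orientations are given as [roll, pitch, yaw] about the fixed x, y, z axes, in that order (R = Rz(yaw) Ry(pitch) Rx(roll)).
In Python, from cell import env gives the robot as it stands.
- The arm moves only by the tool arm_command, never from a script. Its argument "steps" is a list of rows, each an object of numbers: "dx", "dy", "dz": the shift along the tool's x, y, z as a fraction of full scale; "rx", "ry", "rz": the turn, a rotation vector about the tool's x, y, z as a fraction of full scale; "claw": the gripper command: -1 is fully open, 1 is shut, values between are in proportion. In form: [{"dx": .., "dy": .., "dz": .., "rx": .., "ry": .., "rz": .., "claw": ..}, ...]. A call has 1 to 10 rows; each row shifts and turns the pose as measured when the row begins, along the tool's axes as they then stand; what a row does not reach is not made up. Full scale, the value 1, is 0.8 m for a shift and 90 degrees for a turn. A row lasts 1/8 s, in which the tool goes at most 62.5 mm and 10.7 degrees, less where a joint would pass 70% of its speed; a pose out of reach is approached as far as the arm can. A call with a number of a shift or a turn outside -1 to 1 is refused whole. A call with a gripper value outside its range is refused whole. The fingers move at their own pace and stop on an object; the grip force is fixed at half the most. Time passes only in rows, so rows that do not move let the fingers close. It gives the time, the measured TCP pose, the force and the opening at its end, in the units of the state.
- env.state(): the state, without advancing time (a new reading comes with each control period).
- env.read_camera(name): name is "scene" or "top" or "wrist"; returns (picture, depth): 480x640x3 uint8, red, green, blue; 480x640 float32, mm along the optical axis (not along the pixel's ray), 0 where there is no reading.
- env.get_calibration(name): a dict with "vfov" (degrees; the focal length in pixels is half the picture's height over the tangent of half this angle, whatever the lens; pixels are square), "cx", "cy" (the principal point, pixels), "xyz" and "attitude" of the camera in the world. Camera axes: x right, y up, looking along -z (the intrinsics and any distortion apply to the point x, -y, -z); pixel columns grow to the right and rows downward; lengths in mm; the calibration is good to about 2 mm. A picture is of the moment at which its call begins: read the wrist's pose just before it. get_calibration takes no time and is no camera call; for the wrist camera it gives the pose at the moment of the call.
- env.job_done(): hands the job in, once; it reports no verdict.
The state is a dict: "t": time; "joints": joint angles; "qvel": joint speeds; "tau": joint torques, N m; "eef_pos": TCP position; "tcp_rot": TCP orientation; "ft_force": force on the tool from outside, world axes, zero at the start; "moment": the same for the moment, N m; "opening": opening from 0.0 (shut) to 1.0 (fully open).
Only numpy, scipy, OpenCV 4.12 (cv2) and the standard library are available. Lean on these libraries where they do the work, as an engineer would, in place of code of your own. Each camera call takes 0.05 s, during which the arm holds its last target.

## Working session

There is one attempt and no reset: what is moved stays moved. The work goes in short steps, Python scripts to look and compute and a tool call to move; the robot and the scene stay as the last step left them, time stands still between calls to the robot, and variables do not carry over. Pictures are saved under pics/ and viewed, and the job is handed in when it is done.

Besides the shell and the picture viewer there is one more tool, called after "Call:" as name(argument=value, ...) on one line, values as JSON. arm_command: Moves the arm, as the interface text tells. Its arguments: {"type":"object","properties":{"steps":{"type":"array","items":{"type":"object","properties":{"dx":{"type":"number"},"dy":{"type":"number"},"dz":{"type":"number"},"rx":{"type":"number"},"ry":{"type":"number"},"rz":{"type":"number"},"claw":{"type":"number"}}}}},"required":["steps"]}

```bash
ls -la; mkdir -p pics
python3 - <<'E'
from cell import env
import cv2
print(env.state())
for n in ("scene","top","wrist"):
    print(n,env.get_calibration(n))
    p,d=env.read_camera(n)
    cv2.imwrite(f"pics/{n}0.png",p[:,:,::-1])
    import numpy as np; np.save(f"pics/{n}0d.npy",d); np.save(f"pics/{n}0p.npy",p)
    print(d.min(),d.max())
E
```

```text
total 12
drwxr-xr-x  3 agent agent 4096 Dec  7 16:12 .
drwxr-xr-x 23 root  root  4096 Dec  7 16:12 ..
drwxr-xr-x  2 agent agent 4096 Dec  7 16:12 pics
{'t': 0.0, 'joints': array([-1.34759346e+00,  4.91546165e-01,  1.55945872e+00, -3.89265188e-05,
        1.09169165e+00, -1.05614565e-01]), 'qvel': array([-1.13774698e-03,  1.99519896e-03, -5.40289442e-04,  5.59367410e-05,
       -9.34099602e-04, -8.76001805e-04]), 'tau': array([-3.03803827e-04, -6.12637281e+01, -2.58177602e+01,  6.92003011e-02,
        4.83433949e-02, -7.90552281e-05]), 'eef_pos': array([ 201.7763596 , -591.27137589,  214.06687688]), 'tcp_rot': array([-3.14049128e+00, -8.20379940e-05,  3.28835349e-01]), 'ft_force': array([ 1.12354476, -0.06215623,  0.09095561]), 'moment': array([ 0.06334687, -0.05345687, -0.04494536]), 'opening': 1.0001388322736482}
scene {'vfov': 45.91903303993874, 'cx': 316.2423975836238, 'cy': 244.82532517150088, 'xyz': array([ 991.74701353, -702.73043864, 1021.92871772]), 'attitude': array([ 0.77621962, -0.00133797,  0.52139241])}
0.0 3999.89
top {'vfov': 43.46349991270532, 'cx': 320.2973151604526, 'cy': 241.13374144490098, 'xyz': array([ 267.61658481,   55.70420877, 1467.79356763]), 'attitude': array([ 0.20681962, -0.0035485 , -1.60492187])}
0.0 2437.1653
wrist {'vfov': 67.36910646284659, 'cx': 319.3144837474436, 'cy': 239.36053102083298, 'xyz': array([ 279.33886028, -564.95435803,  384.36674344]), 'attitude': array([-2.91736223e-01,  1.30543554e-04, -1.24237750e+00])}
0.0 983.77783
```

View pics/scene0.png

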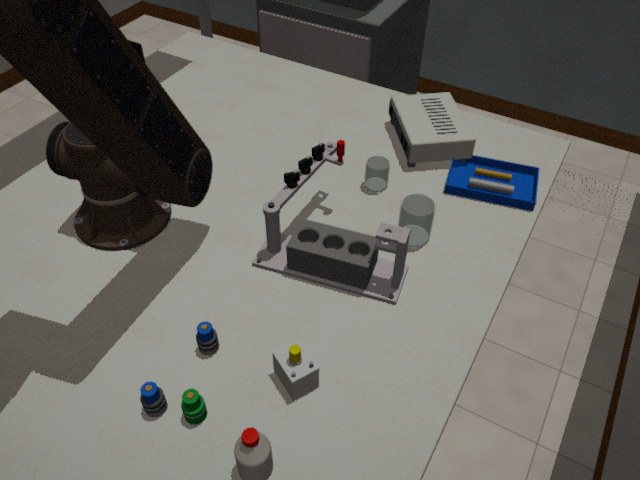

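View pics/top0.png

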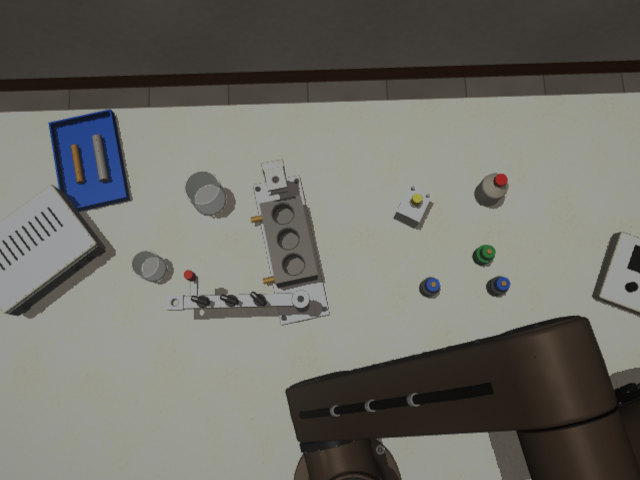

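View pics/wrist0.png

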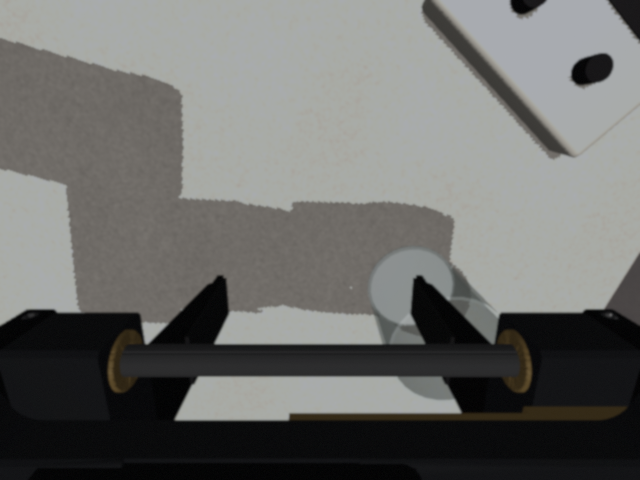

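```bash
cat > h.py <<'E'
import numpy as np, cv2, os
from scipy.spatial.transform import Rotation as R
from cell import env
def rot(a): return R.from_euler('xyz',a).as_matrix()
class Cam:
    def __init__(s,n,read=True):
        s.n=n; c=env.get_calibration(n); s.c=c
        s.f=240/np.tan(np.radians(c['vfov'])/2); s.cx,s.cy=c['cx'],c['cy']
        s.o=np.array(c['xyz']); s.R=rot(c['attitude'])
        if read: s.p,s.d=env.read_camera(n)
    def ray(s,uv):
        uv=np.atleast_2d(np.asarray(uv,float)); 
        v=np.c_[(uv[:,0]-s.cx)/s.f,-(uv[:,1]-s.cy)/s.f,-np.ones(len(uv))]
        return v@s.R.T
    def plane(s,uv,z):
        r=s.ray(uv); t=(z-s.o[2])/r[:,2]; return s.o+r*t[:,None]
    def cloud(s):
        v,u=np.mgrid[0:480,0:640]; r=s.ray(np.c_[u.ravel(),v.ravel()])
        P=(s.o+r*s.d.ravel()[:,None]).reshape(480,640,3); P[s.d==0]=np.nan; return P
    def proj(s,P):
        q=(np.atleast_2d(P)-s.o)@s.R
        return np.c_[s.cx+s.f*q[:,0]/-q[:,2], s.cy+s.f*q[:,1]/q[:,2]]
    def hsv(s): return cv2.cvtColor(s.p,cv2.COLOR_RGB2HSV)
    def save(s,name,crop=None,k=1):
        p=s.p[:,:,::-1]
        if crop: a,b,c,d=crop; p=p[b:d,a:c]
        if k!=1: p=cv2.resize(p,None,fx=k,fy=k,interpolation=cv2.INTER_CUBIC)
        cv2.imwrite('pics/'+name,p)
def old(n):
    c=Cam(n,False); c.p=np.load(f'pics/{n}0p.npy'); c.d=np.load(f'pics/{n}0d.npy'); return c
def blobs(m,amin=15):
    n,l,st,ce=cv2.connectedComponentsWithStats(m.astype(np.uint8),connectivity=8)
    return [(ce[i],st[i],l==i) for i in range(1,n) if st[i,4]>=amin]
E
python3 - <<'E'
from h import *
np.set_printoptions(precision=1,suppress=True)
for n in('top','scene'):
    c=old(n); h=c.hsv(); P=c.cloud()
    H,S,V=h[...,0],h[...,1],h[...,2]
    for nm,m in dict(blue=(H>100)&(H<125)&(S>150)&(V>60),green=(H>45)&(H<80)&(S>120),yellow=(H>24)&(H<34)&(S>150)&(V>80),red=((H<5)|(H>175))&(S>180)&(V>90),orange=(H>8)&(H<22)&(S>150)&(V>120)).items():
        for ce,st,mm in blobs(m,8):
            q=P[mm]; q=q[~np.isnan(q[:,0])]
            print(n,nm,ce,st, np.median(q,0) if len(q) else None, np.nanmax(q[:,2]) if len(q) else None)
c=old('top'); c.save('t_cell.png',(150,150,350,330),4)
c.save('t_el.png',(370,160,530,310),4)
c=old('scene'); c.save('s_cell.png',(240,130,440,310),4)
E
```

```text
top blue [ 89.2 160.9] [  49  110   77   98 4214] [802.1 623.1   4. ] 37.147185604745346
top blue [502.2 283.5] [497 277  13  13  93] [ 444.5 -378.9   73.6] 81.30077725972569
top blue [432.4 284.7] [427 279  12  12  90] [ 446.7 -215.8   73.7] 80.33074050227833
top green [485.2 252.7] [477 246  18  17 150] [ 520.8 -348.2   70.3] 80.70921977602052
top yellow [417.6 197. ] [414 194   7   8  30] [ 651.4 -191.   108.2] 113.27537340423669
top red [500.7 179.2] [496 174  11  11  91] [ 681.6 -382.5  129.5] 135.33061418476632
top orange [ 75.3 162.1] [ 72 145   8  36 111] [795.2 649.7  22. ] 30.130349196867655
top orange [488.7 251.1] [487 250   4   3   9] [ 521.9 -354.3   77.4] 81.56345436378274
top orange [503. 283.] [502 282   3   3   9] [ 445.2 -381.    77. ] 78.25697046233427
scene blue [493.6 179.8] [ 446  156   93   49 1949] [806.8 636.2   7.2] 37.248802095936526
scene blue [204.2 328.5] [197 322  15  14 119] [ 452.8 -219.9   75.2] 80.26738349627726
scene blue [148.8 389.5] [141 382  17  15 156] [ 448.5 -382.8   75.3] 79.8443084809062
scene green [136.1  88.2] [135  86   4   5   8] [279.2 -93.2 509.8] 513.6972338783839
scene green [124.1  92.8] [121  91   8   4   9] [ 289.2 -126.6  520.5] 527.7234943391472
scene green [193.1 406.7] [181 389  25  35 568] [ 532.4 -361.3   49.2] 80.45206137617754
scene yellow [294.3 349.7] [289 345  11  10  90] [ 649.8 -189.1  109.2] 114.64313655409671
scene red [340.3 142.4] [337 141   7   4  23] [471.6 322.6 210.3] 213.98113671750002
scene red [249.6 435.7] [242 428  17  16 210] [ 681.9 -382.6  131.3] 137.01027252099288
scene orange [203.8 326.3] [202 325   5   4  12] [ 448.8 -215.6   78.2] 81.49265687513423
scene orange [148.2 387.5] [146 386   5   4  15] [ 445.7 -380.8   78.9] 82.30717091656618
scene orange [189.7 394.9] [187 393   6   5  19] [ 523.7 -354.1   79.7] 82.44297379482941
```

View pics/t_cell.png

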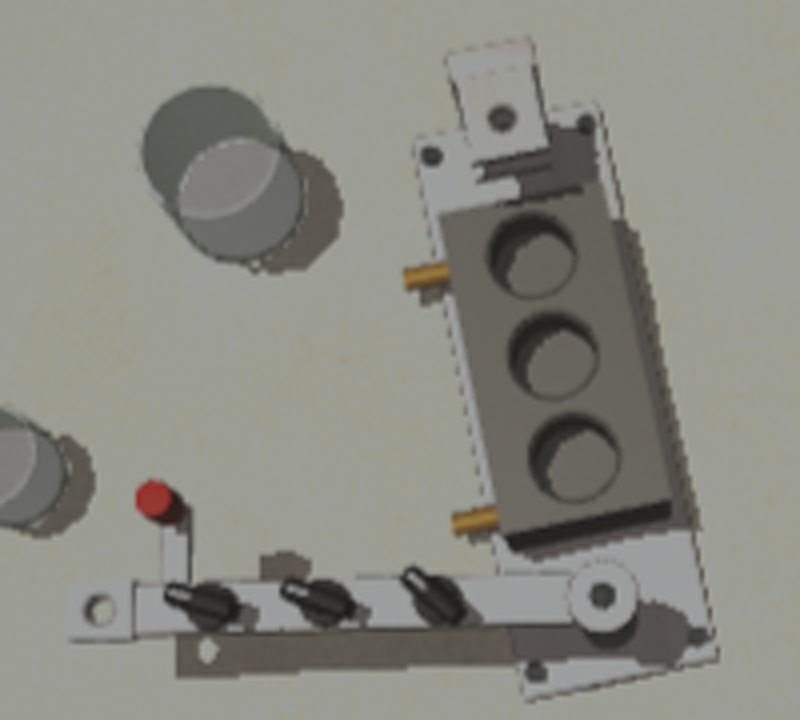

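View pics/s_cell.png

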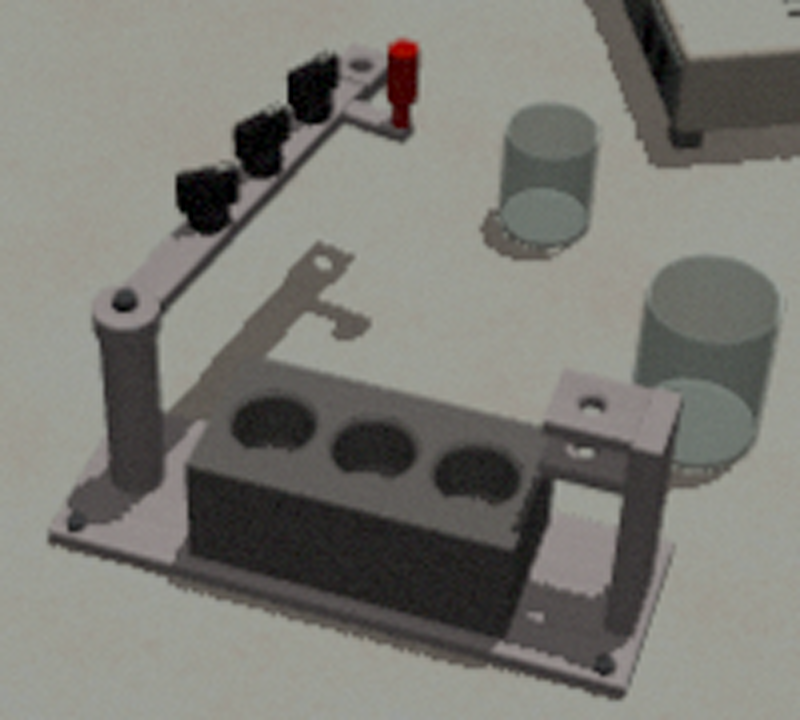

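View pics/t_el.png

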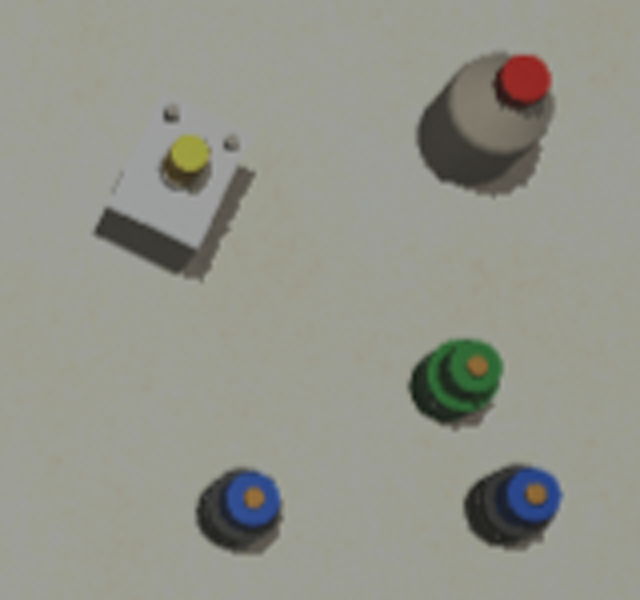

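Run:
```python
from h import *
np.set_printoptions(precision=1,suppress=True)
t=old('top'); s=old('scene')
T=lambda x,y:(150+(x-1.5)/4,150+(y-1.5)/4)
S=lambda x,y:(240+(x-1.5)/4,130+(y-1.5)/4)
E_=lambda x,y:(370+(x-1.5)/4,160+(y-1.5)/4)
it=dict(w0=(T(574,457),S(273,425),90),w1=(T(553,355),S(373,450),90),w2=(T(532,255),S(476,474),90),fork=(T(501,118),S(593,405),166),hinge=(T(602,596),S(125,298),156),lug=(T(99,609),S(360,64),152),handle=(T(155,499),S(403,46),208),
e_a=(E_(255,497),(203.8,326.3),77),e_b=(E_(537,494),(148.2,387.5),77),pin=((417.6,197),(294.3,349.7),108),)
for k,(a,b,z) in it.items(): 
    pa=t.plane(a,z)[0];pb=s.plane(b,z)[0]
    # triangulate
    ra=t.ray(a)[0];rb=s.ray(b)[0]
    A=np.c_[ra,-rb]; x=np.linalg.lstsq(A,s.o-t.o,rcond=None)[0]
    tri=(t.o+ra*x[0]+s.o+rb*x[1])/2
    print(k,pa,pb,tri)
```

```text
w0 [504.6 105.8  90. ] [505.5 107.   90. ] [505.1 106.2  90.2]
w1 [565.5 116.6  90. ] [566.1 118.1  90. ] [565.9 117.   90.7]
w2 [626.2 127.5  90. ] [626.6 130.6  90. ] [626.6 128.1  91.9]
fork [686.8 139.4 166. ] [687.7 140.9 166. ] [687.4 139.8 166.5]
hinge [415.9  90.  156. ] [413.2  96.8 156. ] [416.2  90.7 161.7]
lug [418.5 364.9 152. ] [417.5 369.1 152. ] [418.9 364.8 154.9]
handle [469.3 323.1 208. ] [468.3 329.7 208. ] [469.9 323.2 212. ]
e_a [ 448.7 -218.7   77. ] [ 447.7 -215.3   77. ] [ 448.9 -217.5   80.2]
e_b [ 445. -383.   77.] [ 444.6 -379.6   77. ] [ 445.3 -381.3   79.8]
pin [ 650.7 -190.5  108. ] [ 649.5 -188.8  108. ] [ 650.2 -190.   110. ]
```

Run:
```python
from h import *
np.set_printoptions(precision=1,suppress=True)
w=old('wrist'); P=w.cloud()
print(w.plane([(412,285),(440,390),(440,350)],0), w.plane([(412,285)],80))
for u,v in [(412,285),(440,370),(380,330)]: print(P[v,u])
# fov on bench
print(w.plane([(0,0),(639,0),(0,300),(639,300)],0))
# tool rotation
st=env.state(); print(rot(st['tcp_rot']))
```

```text
[[ 152.4 -721.7    0. ]
 [  29.9 -812.6    0. ]
 [  83.6 -788.3    0. ]] [[ 178.8 -689.1   80. ]]
[ 183.7 -683.1   94.7]
[ 235.7 -611.2  308.8]
[ 131.2 -674.6   90.4]
[[ 294.2 -246.4    0. ]
 [ 485.7 -808.5    0. ]
 [ -21.2 -271.3    0. ]
 [ 220.8 -981.5    0. ]]
[[ 0.9  0.3 -0. ]
 [ 0.3 -0.9  0. ]
 [ 0.  -0.  -1. ]]
```

Call:
arm_command(steps=[{"dx": 0.049, "dy": -0.038, "dz": -0.005, "claw": -0.3}, {"dx": 0.049, "dy": -0.038, "dz": 0, "claw": -0.3}, {"dx": 0.049, "dy": -0.038, "dz": 0, "claw": -0.3}, {"dx": 0.049, "dy": -0.038, "dz": 0, "claw": -0.3}, {"dx": 0.049, "dy": -0.038, "dz": 0, "claw": -0.3}, {"dx": 0.049, "dy": -0.038, "dz": 0, "claw": -0.3}, {"dx": 0.049, "dy": -0.038, "dz": 0, "claw": -0.3}, {"dx": 0.03, "dy": -0.024, "dz": 0, "claw": -0.3}, {"rz": 0.095, "claw": -0.3}, {"claw": -0.3}])

```text
$.steps[0]: bad value
```

```bash
cat > look.py <<'E'
from h import *
import sys
np.set_printoptions(precision=2,suppress=True)
s=env.state(); print('t',s['t'],'pos',s['eef_pos'],'rot',s['tcp_rot'],'F',s['ft_force'],'open',s['opening'],'j',s['joints'])
for n in sys.argv[2:]:
    c=Cam(n); c.save(f'{n}_{sys.argv[1]}.png'); np.save(f'pics/{n}0p.npy',c.p); np.save(f'pics/{n}0d.npy',c.d)
E
python3 look.py 1 top scene wrist
```

```text
t 0.15 pos [ 201.79 -591.35  214.22] rot [-3.14 -0.    0.33] F [ 0.2  -0.05 -0.01] open 0.9986687249682646 j [-1.35  0.49  1.56  0.    1.09 -0.11]
```

Call:
arm_command(steps=[{"dx": 0.049, "dy": -0.038, "dz": -0.005, "rx": 0, "ry": 0, "rz": 0, "claw": -0.3}])

```text
t: 0.42
eef_pos: [228.2, -551.0, 217.7]
tcp_rot: [-3.141, 0.0, 0.326]
ft_force: [0.9, -0.3, 0.0]
opening: 0.94
```

Call:
arm_command(steps=[{"dx": 0.049, "dy": -0.038, "dz": -0.001, "rx": 0, "ry": 0, "rz": 0, "claw": -0.3}, {"dx": 0.049, "dy": -0.038, "dz": -0.001, "rx": 0, "ry": 0, "rz": 0, "claw": -0.3}, {"dx": 0.049, "dy": -0.038, "dz": -0.001, "rx": 0, "ry": 0, "rz": 0, "claw": -0.3}, {"dx": 0.049, "dy": -0.038, "dz": -0.001, "rx": 0, "ry": 0, "rz": 0, "claw": -0.3}, {"dx": 0.049, "dy": -0.038, "dz": -0.001, "rx": 0, "ry": 0, "rz": 0, "claw": -0.3}, {"dx": 0.049, "dy": -0.038, "dz": -0.001, "rx": 0, "ry": 0, "rz": 0, "claw": -0.3}, {"dx": 0.03, "dy": -0.024, "dz": -0.001, "rx": 0, "ry": 0, "rz": 0, "claw": -0.3}, {"dx": 0, "dy": 0, "dz": 0, "rx": 0, "ry": 0, "rz": 0.095, "claw": -0.3}, {"dx": 0, "dy": 0, "dz": 0, "rx": 0, "ry": 0, "rz": 0, "claw": -0.3}])

```text
t: 1.55
eef_pos: [415.3, -265.7, 224.2]
tcp_rot: [3.141, -0.001, 0.177]
ft_force: [0.1, 0.1, -0.5]
opening: 0.649
```

```bash
python3 look.py 1 top scene wrist
```

```text
t 1.55 pos [ 415.32 -265.67  224.23] rot [ 3.14 -0.    0.18] F [ 0.11  0.12 -0.45] open 0.6493764828093789 j [-0.7   0.29  1.86  0.    0.99  0.69]
```

View pics/top_1.png

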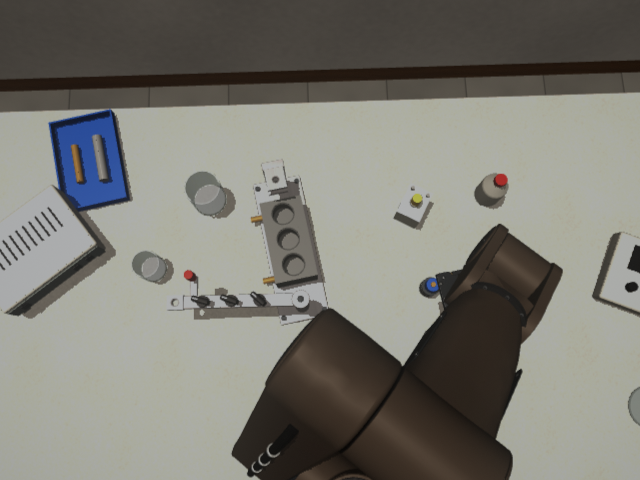

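View pics/wrist_1.png

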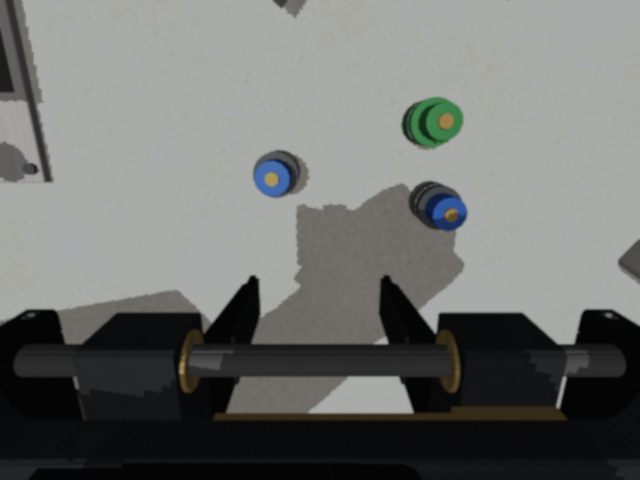

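View pics/scene_1.png

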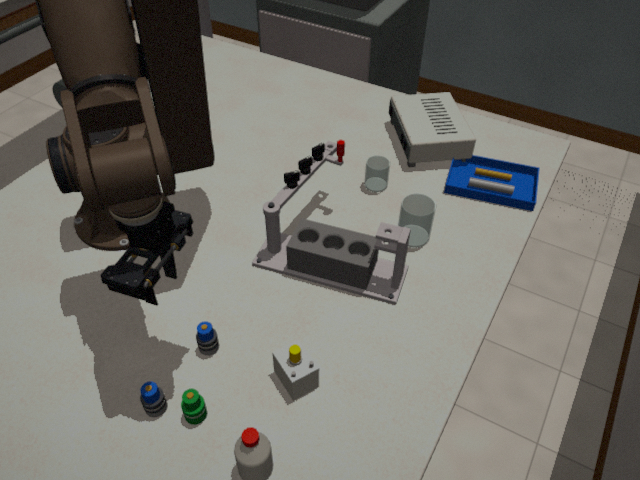

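```bash
cat > meas.py <<'E'
from h import *
np.set_printoptions(precision=1,suppress=True)
# brass contacts on blue/green caps: blob orange surrounded by colour
def caps(c,z=77):
    h=c.hsv(); H,S,V=[h[...,i] for i in range(3)]
    out=[]
    for nm,m in (('blue',(H>100)&(H<125)&(S>150)&(V>40)),('green',(H>45)&(H<80)&(S>120)&(V>30))):
        m=m.astype(np.uint8)
        for ce,st,mm in blobs(m,60):
            if st[4]>5000: continue
            cs,_=cv2.findContours(mm.astype(np.uint8),cv2.RETR_EXTERNAL,cv2.CHAIN_APPROX_NONE)
            hull=np.zeros(m.shape,np.uint8); cv2.drawContours(hull,[cv2.convexHull(max(cs,key=len))],-1,1,-1)
            o=(hull>0)&(H>8)&(H<25)&(S>100)
            if o.sum()>3:
                v,u=np.nonzero(o); uv=(u.mean(),v.mean())
                out.append((nm,np.array(uv),o.sum(),c.plane(uv,z)[0]))
    return out
if __name__=='__main__':
    import sys
    for n in sys.argv[1:]:
        for r in caps(Cam(n)): print(n,*r)
    s=env.state(); print(s['t'],s['eef_pos'],s['tcp_rot'])
E
python3 meas.py wrist top scene
```

```text
wrist blue [271.  178.8] 93 [ 449.  -217.4   77. ]
wrist blue [450.5 214.5] 107 [ 445.8 -381.1   77. ]
wrist green [445.2 120.7] 154 [ 522.7 -354.3   77. ]
top blue [ 76.7 162.9] 228 [772.3 624.1  77. ]
top blue [432.7 284. ] 15 [ 448.5 -217.2   77. ]
scene blue [493.1 173.7] 191 [807.1 568.3  77. ]
scene blue [203.9 326.6] 17 [ 448.3 -215.8   77. ]
scene blue [148.2 387.6] 26 [ 444.6 -379.7   77. ]
scene green [189.7 395.1] 24 [ 521.9 -353.4   77. ]
1.85 [ 414.9 -266.4  224.1] [ 3.1 -0.   0.2]
```

```bash
cat > go.py <<'E'
from h import *
import sys
# usage: go.py x y z [yaw]
a=[float(v) for v in sys.argv[1:]]
s=env.state(); M=rot(s['tcp_rot']); d=M.T@(np.array(a[:3])-s['eef_pos'])/800
yaw=s['tcp_rot'][2]
r=np.zeros(3)
if len(a)>3:
    T=R.from_euler('xyz',[np.pi,0,a[3]]).as_matrix()
    r=R.from_matrix(M.T@T).as_rotvec()/(np.pi/2)
print('t %.2f'%s['t'],'pos',s['eef_pos'].round(1),'yaw %.4f'%yaw,'F',s['ft_force'].round(1),'op %.3f'%s['opening'],'j6 %.2f'%s['joints'][5])
print('total frac',d.round(4),'mm',(d*800).round(1),'rot frac',r.round(4))
E
python3 go.py 448.8 -217.3 49 0.18
```

```text
t 1.85 pos [ 414.9 -266.4  224.1] yaw 0.1757 F [0.  0.5 0.1] op 0.650 j6 0.69
total frac [ 0.0522 -0.0531  0.2189] mm [ 41.7 -42.5 175.1] rot frac [ 0.0003 -0.0007 -0.0027]
```

Call:
arm_command(steps=[{"dx": 0.026, "dy": -0.026, "dz": 0.03, "rx": 0, "ry": 0, "rz": 0, "claw": -0.3}, {"dx": 0.024, "dy": -0.024, "dz": 0.04, "rx": 0, "ry": 0, "rz": 0, "claw": -0.3}, {"dx": 0.003, "dy": -0.003, "dz": 0.04, "rx": 0, "ry": 0, "rz": 0, "claw": -0.3}, {"dx": 0, "dy": 0, "dz": 0, "rx": 0, "ry": 0, "rz": 0, "claw": -0.3}])

```text
t: 2.35
eef_pos: [450.3, -217.7, 134.6]
tcp_rot: [3.139, -0.002, 0.176]
ft_force: [-0.3, -0.0, -0.5]
opening: 0.655
```

```bash
python3 go.py 448.8 -217.3 49 0.18
```

```text
t 2.35 pos [ 450.3 -217.7  134.6] yaw 0.1763 F [-0.3 -0.  -0.5] op 0.655 j6 0.81
total frac [-0.002  -0.001   0.1069] mm [-1.6 -0.8 85.6] rot frac [ 0.0014 -0.0015 -0.0024]
```

Call:
arm_command(steps=[{"dx": -0.002, "dy": -0.001, "dz": 0.05, "rx": 0.001, "ry": -0.001, "rz": 0, "claw": -0.3}, {"dx": 0, "dy": 0, "dz": 0.04, "rx": 0, "ry": 0, "rz": 0, "claw": -0.3}, {"dx": 0, "dy": 0, "dz": 0.016, "rx": 0, "ry": 0, "rz": 0, "claw": -0.3}, {"dx": 0, "dy": 0, "dz": 0, "rx": 0, "ry": 0, "rz": 0, "claw": -0.3}])

```text
t: 2.85
eef_pos: [450.9, -220.6, 52.4]
tcp_rot: [3.136, -0.006, 0.176]
ft_force: [0.3, -0.5, -0.9]
opening: 0.652
```

```bash
python3 go.py 448.8 -217.3 49 0.18; python3 look.py 2 wrist
```

```text
t 2.85 pos [ 450.9 -220.6   52.4] yaw 0.1760 F [ 0.3 -0.5 -0.9] op 0.652 j6 0.81
total frac [-0.0018 -0.0045  0.0042] mm [-1.5 -3.6  3.4] rot frac [ 0.0034 -0.0036 -0.0026]
t 2.85 pos [ 450.85 -220.6    52.38] rot [ 3.14 -0.01  0.18] F [ 0.29 -0.54 -0.87] open 0.6524005870050846 j [-0.59  0.56  2.02  0.    0.56  0.81]
```

View pics/wrist_2.png

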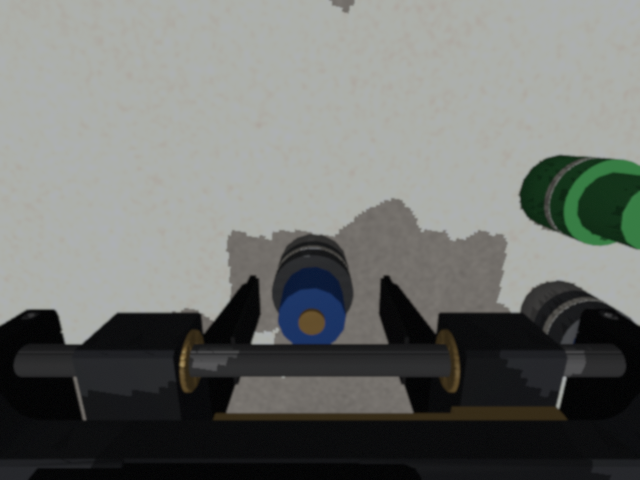

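Call:
arm_command(steps=[{"dx": -0.002, "dy": -0.0045, "dz": 0.003, "rx": 0.0034, "ry": -0.0036, "rz": 0, "claw": -0.3}, {"dx": 0, "dy": 0, "dz": 0, "rx": 0, "ry": 0, "rz": 0, "claw": 1}, {"dx": 0, "dy": 0, "dz": 0, "rx": 0, "ry": 0, "rz": 0, "claw": 1}, {"dx": 0, "dy": 0, "dz": 0, "rx": 0, "ry": 0, "rz": 0, "claw": 1}, {"dx": 0, "dy": 0, "dz": 0, "rx": 0, "ry": 0, "rz": 0, "claw": 1}])

```text
t: 3.52
eef_pos: [449.8, -217.9, 53.2]
tcp_rot: [3.138, -0.004, 0.176]
ft_force: [-0.0, -0.4, -0.5]
opening: 0.319
```

```bash
python3 go.py 565.7 117.2 230 0.182
```

```text
t 3.52 pos [ 449.8 -217.9   53.2] yaw 0.1762 F [-0.  -0.4 -0.5] op 0.319 j6 0.81
total frac [ 0.2169 -0.3863 -0.2215] mm [ 173.5 -309.  -177.2] rot frac [ 0.0021 -0.0023 -0.0037]
```

Call:
arm_command(steps=[{"dx": 0, "dy": 0, "dz": -0.02, "rx": 0, "ry": 0, "rz": 0, "claw": 1}, {"dx": 0, "dy": 0, "dz": -0.05, "rx": 0, "ry": 0, "rz": 0, "claw": 1}, {"dx": 0, "dy": 0, "dz": -0.05, "rx": 0, "ry": 0, "rz": 0, "claw": 1}, {"dx": 0, "dy": 0, "dz": -0.05, "rx": 0, "ry": 0, "rz": 0, "claw": 1}, {"dx": 0, "dy": 0, "dz": 0, "rx": 0.002, "ry": -0.002, "rz": 0, "claw": 1}])

```text
t: 4.15
eef_pos: [448.6, -217.1, 192.0]
tcp_rot: [-3.139, 0.002, 0.176]
ft_force: [-0.1, -0.5, -2.7]
opening: 0.319
```

```bash
python3 go.py 565.7 117.2 200 0.182;  python3 look.py 3 wrist
```

```text
t 4.15 pos [ 448.6 -217.1  192. ] yaw 0.1762 F [-0.1 -0.5 -2.7] op 0.319 j6 0.81
total frac [ 0.2174 -0.3858 -0.0096] mm [ 173.9 -308.6   -7.7] rot frac [-0.0016  0.0015 -0.0037]
t 4.15 pos [ 448.55 -217.12  191.96] rot [-3.14  0.    0.18] F [-0.09 -0.46 -2.67] open 0.3187057785207384 j [-0.58  0.34  1.89  0.    0.91  0.81]
```

View pics/wrist_3.png

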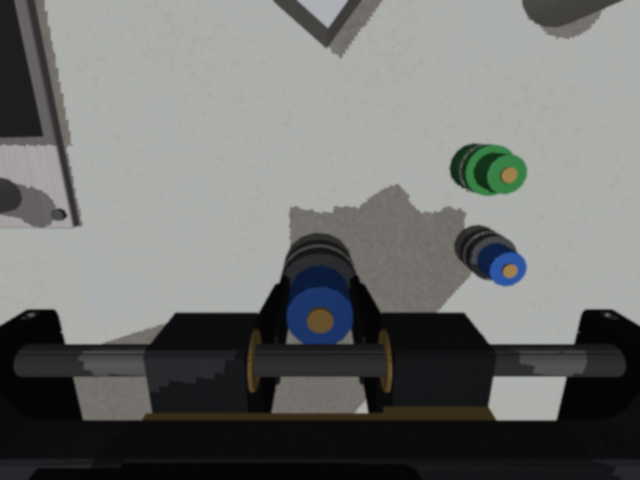

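Call:
arm_command(steps=[{"dx": 0.02, "dy": -0.035, "dz": -0.003, "rx": 0, "ry": 0, "rz": 0, "claw": 1}, {"dx": 0.03, "dy": -0.053, "dz": -0.002, "rx": 0, "ry": 0, "rz": 0, "claw": 1}, {"dx": 0.03, "dy": -0.053, "dz": -0.002, "rx": 0, "ry": 0, "rz": 0, "claw": 1}, {"dx": 0.03, "dy": -0.053, "dz": -0.001, "rx": 0, "ry": 0, "rz": 0, "claw": 1}, {"dx": 0.03, "dy": -0.053, "dz": -0.001, "rx": 0, "ry": 0, "rz": 0, "claw": 1}, {"dx": 0.03, "dy": -0.053, "dz": -0.001, "rx": 0, "ry": 0, "rz": 0, "claw": 1}, {"dx": 0.026, "dy": -0.045, "dz": -0.001, "rx": 0, "ry": 0, "rz": 0, "claw": 1}, {"dx": 0.008, "dy": -0.015, "dz": 0, "rx": 0, "ry": 0, "rz": 0, "claw": 1}, {"dx": 0, "dy": 0, "dz": 0, "rx": 0, "ry": 0, "rz": 0, "claw": 1}])

```text
t: 5.32
eef_pos: [556.7, 104.7, 184.6]
tcp_rot: [-3.13, 0.026, 0.174]
ft_force: [0.1, -0.6, -1.6]
opening: 0.324
```

```bash
python3 go.py 565.7 117.2 200 0.182;  python3 look.py 4 wrist top scene
```

```text
t 5.33 pos [556.7 104.7 184.6] yaw 0.1738 F [ 0.1 -0.6 -1.6] op 0.324 j6 1.46
total frac [ 0.0133 -0.0136 -0.0195] mm [ 10.6 -10.9 -15.6] rot frac [-0.0071  0.0166 -0.0053]
t 5.325 pos [556.69 104.71 184.6 ] rot [-3.13  0.03  0.17] F [ 0.12 -0.6  -1.6 ] open 0.3238154576819723 j [0.07 0.45 1.72 0.01 1.   1.46]
```

View pics/wrist_4.png

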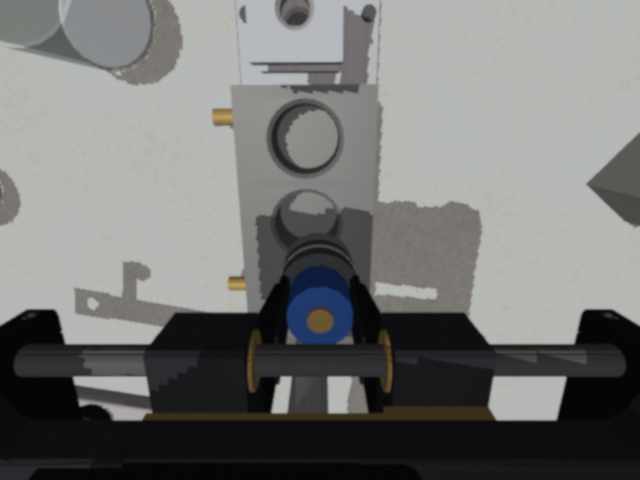

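View pics/top_4.png

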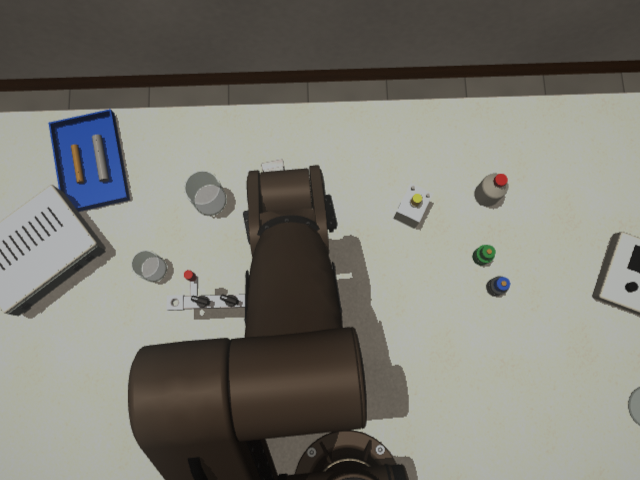

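View pics/scene_4.png

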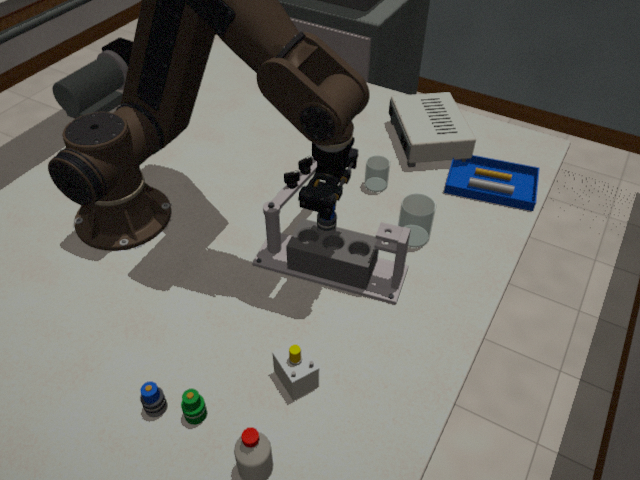

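Call:
arm_command(steps=[{"dx": 0.0133, "dy": -0.0136, "dz": 0, "rx": -0.007, "ry": 0.0166, "rz": -0.005, "claw": 1}, {"dx": 0, "dy": 0, "dz": 0, "rx": 0, "ry": 0, "rz": 0, "claw": 1}])

```text
t: 5.72
eef_pos: [566.0, 115.0, 185.6]
tcp_rot: [3.141, -0.004, 0.177]
ft_force: [0.4, 0.0, -1.3]
opening: 0.321
```

```bash
python3 go.py 565.7 117.2 200 0.182;  cat > wells.py <<'E'
from h import *
np.set_printoptions(precision=1,suppress=True)
c=Cam('wrist'); c.save('wrist_w.png')
g=cv2.cvtColor(c.p,cv2.COLOR_RGB2GRAY)
import sys
r=c.f*0+0
for x,y in [(505.1,106.3),(565.7,117.2),(626.4,128.0)]:
    # predicted rim projection
    th=np.linspace(0,2*np.pi,72,endpoint=False)
    pr=c.proj(np.c_[x+24.5*np.cos(th),y+24.5*np.sin(th),np.full(72,90.)])
    # search radially for bright->dark edge
    ce=c.proj([[x,y,90]])[0]
    pts=[]
    gg=cv2.GaussianBlur(g,(3,3),0).astype(float)
    for p in pr:
        k=np.linspace(0.75,1.3,45); q=ce+(p-ce)*k[:,None]
        if q.min()<2 or q[:,0].max()>637 or q[:,1].max()>300: continue
        pf=cv2.remap(gg.astype(np.float32),q[None,:,0].astype(np.float32),q[None,:,1].astype(np.float32),1)[0]
        dd=np.diff(pf); i=np.argmax(dd)
        if dd[i]>2: pts.append(q[i])
    if len(pts)>10:
        W=c.plane(np.array(pts),90)
        # robust circle r=24.5 fit
        from scipy.optimize import least_squares
        f=least_squares(lambda v:np.hypot(W[:,0]-v[0],W[:,1]-v[1])-v[2],[x,y,24.5],loss='soft_l1',f_scale=0.7)
        print('well',(x,y),'n',len(pts),'fit',f.x)
E
python3 wells.py
```

```text
t 5.72 pos [566.  115.  185.6] yaw 0.1774 F [ 0.4  0.  -1.3] op 0.321 j6 1.48
total frac [ 0.0002 -0.0027 -0.018 ] mm [  0.1  -2.2 -14.4] rot frac [ 0.0005 -0.0023 -0.0029]
well (565.7, 117.2) n 48 fit [567.1 117.6  26.1]
well (626.4, 128.0) n 72 fit [629.2 129.7  25.4]
```

```bash
cat > held.py <<'E'
from h import *
np.set_printoptions(precision=1,suppress=True)
s=env.state(); c=Cam('wrist'); h=c.hsv(); H,S,V=[h[...,i] for i in range(3)]
m=(H>8)&(H<25)&(S>100); m[:285]=0; m[345:]=0; m[:,:285]=0; m[:,355:]=0
for ce,st,mm in blobs(m,20):
    P=c.plane(ce,s['eef_pos'][2]+24)[0]
    print(ce,st,P,P-s['eef_pos'], 'tool', rot(s['tcp_rot']).T@(P-s['eef_pos']))
E
python3 held.py;python3 wells.py
```

```text
[319.6 319.7] [308 308  24  24 465] [565.6 114.6 209.6] [-0.2 -0.1 24. ] tool [ -0.1   0.1 -24. ]
well (565.7, 117.2) n 47 fit [567.1 117.6  26.2]
well (626.4, 128.0) n 72 fit [629.3 129.4  25.3]
```

View pics/wrist_w.png

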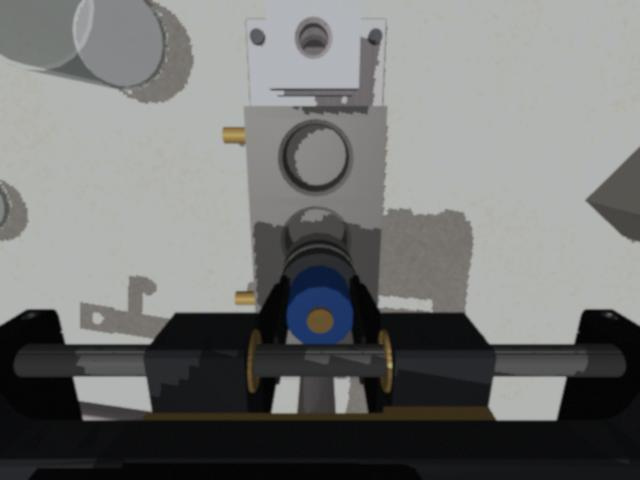

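Call:
arm_command(steps=[{"dx": 0.0012, "dy": -0.003, "dz": 0, "rx": 0, "ry": -0.002, "rz": -0.003, "claw": 1}, {"dx": 0, "dy": 0, "dz": 0.02, "rx": 0, "ry": 0, "rz": 0, "claw": 1}, {"dx": 0, "dy": 0, "dz": 0.02, "rx": 0, "ry": 0, "rz": 0, "claw": 1}, {"dx": 0, "dy": 0, "dz": 0, "rx": 0, "ry": 0, "rz": 0, "claw": 1}])

```text
t: 6.38
eef_pos: [565.7, 116.9, 150.7]
tcp_rot: [3.141, 0.002, 0.182]
ft_force: [-0.3, -0.2, -0.3]
opening: 0.319
```

```bash
python3 go.py 566.5 117.5 103 0.182;  python3 wells.py;python3 held.py
```

```text
t 6.38 pos [565.7 116.9 150.7] yaw 0.1818 F [-0.3 -0.2 -0.3] op 0.319 j6 1.48
total frac [ 0.0013 -0.0006  0.0596] mm [ 1.  -0.5 47.7] rot frac [ 0.0003  0.0015 -0.0001]
well (565.7, 117.2) n 61 fit [567.9 118.1  25.4]
well (626.4, 128.0) n 72 fit [629.2 129.8  25.2]
[319.6 319.6] [308 308  24  24 464] [566.  116.8 175.4] [-0.  -0.1 24. ] tool [ -0.1   0.1 -24. ]
```

View pics/wrist_w.png

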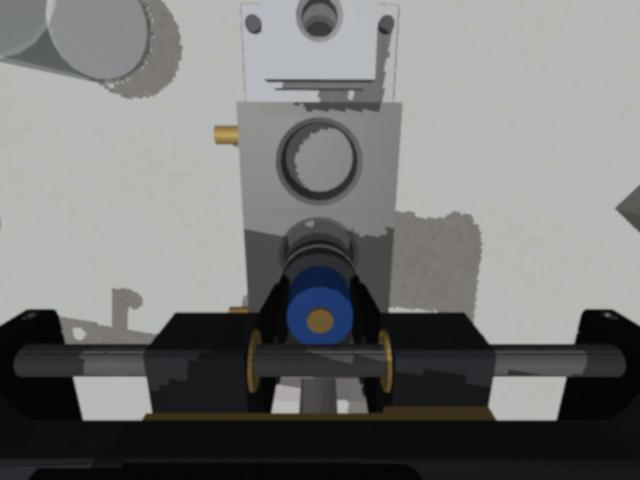

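Call:
arm_command(steps=[{"dx": 0.0015, "dy": -0.0008, "dz": 0.01, "rx": 0, "ry": 0.0015, "rz": 0, "claw": 1}, {"dx": 0, "dy": 0, "dz": 0.01, "rx": 0, "ry": 0, "rz": 0, "claw": 1}])

```text
t: 6.72
eef_pos: [568.0, 117.9, 136.1]
tcp_rot: [3.141, -0.004, 0.182]
ft_force: [0.3, 0.3, -1.2]
opening: 0.318
```

Call:
arm_command(steps=[{"dx": 0, "dy": 0, "dz": 0.006, "rx": 0, "ry": 0, "rz": 0, "claw": 1}])

```text
t: 6.85
eef_pos: [567.9, 117.9, 130.7]
tcp_rot: [3.141, -0.004, 0.182]
ft_force: [1.1, -0.0, -0.8]
opening: 0.323
```

```bash
python3 go.py 567 117.8 103 0.182;  python3 wells.py;python3 held.py
```

```text
t 6.85 pos [567.9 117.9 130.7] yaw 0.1818 F [ 1.1 -0.  -0.8] op 0.323 j6 1.48
total frac [-0.0013 -0.0001  0.0346] mm [-1.  -0.1 27.7] rot frac [ 0.0006 -0.0025 -0.0001]
well (565.7, 117.2) n 45 fit [569.3 118.1  24. ]
well (626.4, 128.0) n 72 fit [629.1 129.8  25.2]
[319.6 319.6] [308 308  24  24 464] [567.6 117.7 154.2] [-0.1 -0.1 24. ] tool [ -0.1   0.1 -24. ]
```

Call:
arm_command(steps=[{"dx": -0.0008, "dy": 0, "dz": 0.012, "rx": 0, "ry": -0.0025, "rz": 0, "claw": 1}, {"dx": 0, "dy": 0, "dz": 0.01, "rx": 0, "ry": 0, "rz": 0, "claw": 1}, {"dx": 0, "dy": 0, "dz": 0.006, "rx": 0, "ry": 0, "rz": 0, "claw": 1}])

```text
t: 7.32
eef_pos: [567.3, 117.8, 107.1]
tcp_rot: [3.141, 0.0, 0.182]
ft_force: [0.6, -0.4, -1.6]
opening: 0.319
```

Call:
arm_command(steps=[{"dx": 0, "dy": 0, "dz": 0.003, "rx": 0, "ry": 0, "rz": 0, "claw": 1}, {"dx": 0, "dy": 0, "dz": 0.003, "rx": 0, "ry": 0, "rz": 0, "claw": 1}])

```text
t: 7.58
eef_pos: [567.8, 118.0, 102.9]
tcp_rot: [3.141, -0.001, 0.182]
ft_force: [-6.8, 2.7, 28.0]
opening: 0.32
```

```bash
python3 go.py 567 117.8 103 0.182
```

```text
t 7.58 pos [567.8 118.  102.9] yaw 0.1817 F [-6.8  2.7 28. ] op 0.320 j6 1.48
total frac [-0.001   0.0001 -0.0001] mm [-0.8  0.1 -0.1] rot frac [ 0.0004 -0.0007 -0.0002]
```

Call:
arm_command(steps=[{"dx": 0, "dy": 0, "dz": -0.001, "rx": 0, "ry": 0, "rz": 0, "claw": -0.3}, {"dx": 0, "dy": 0, "dz": 0, "rx": 0, "ry": 0, "rz": 0, "claw": -0.3}, {"dx": 0, "dy": 0, "dz": 0, "rx": 0, "ry": 0, "rz": 0, "claw": -0.3}, {"dx": 0, "dy": 0, "dz": -0.02, "rx": 0, "ry": 0, "rz": 0, "claw": -0.3}, {"dx": 0, "dy": 0, "dz": -0.04, "rx": 0, "ry": 0, "rz": 0, "claw": -0.3}, {"dx": 0, "dy": 0, "dz": -0.06, "rx": 0, "ry": 0, "rz": 0, "claw": -0.3}, {"dx": 0, "dy": 0, "dz": 0, "rx": 0, "ry": 0, "rz": 0, "claw": -0.3}])

```text
t: 8.45
eef_pos: [568.3, 118.0, 206.2]
tcp_rot: [3.141, -0.004, 0.182]
ft_force: [-0.1, -0.4, -0.4]
opening: 0.651
```

```bash
python3 go.py 445.2 -381 210 0.2; python3 meas.py top scene wrist; python3 look.py 5 scene
```

```text
t 8.45 pos [568.3 118.  206.2] yaw 0.1817 F [-0.1 -0.4 -0.4] op 0.651 j6 1.48
total frac [-0.264   0.5858 -0.0053] mm [-211.2  468.6   -4.2] rot frac [ 0.0006 -0.0024 -0.0117]
top blue [ 76.7 163. ] 230 [772.1 624.   77. ]
top blue [503.3 283.3] 15 [ 444.7 -381.7   77. ]
top green [488.9 251.3] 18 [ 521.5 -355.    77. ]
scene blue [493.1 173.7] 191 [807.1 568.3  77. ]
scene blue [333.5 230. ] 12 [541.8 166.3  77. ]
scene blue [148.1 388. ] 24 [ 445.1 -380.4   77. ]
scene green [189.6 395. ] 25 [ 521.7 -353.3   77. ]
wrist blue [318.5 249.9] 168 [550.3 115.5  77. ]
8.6 [566.5 117.8 201.7] [3.1 0.  0.2]
t 8.6 pos [566.52 117.83 201.7 ] rot [3.14 0.   0.18] F [ 1.63 -0.37  0.13] open 0.6493455758034721 j [ 0.09  0.44  1.69 -0.    1.02  1.48]
```

View pics/scene_5.png

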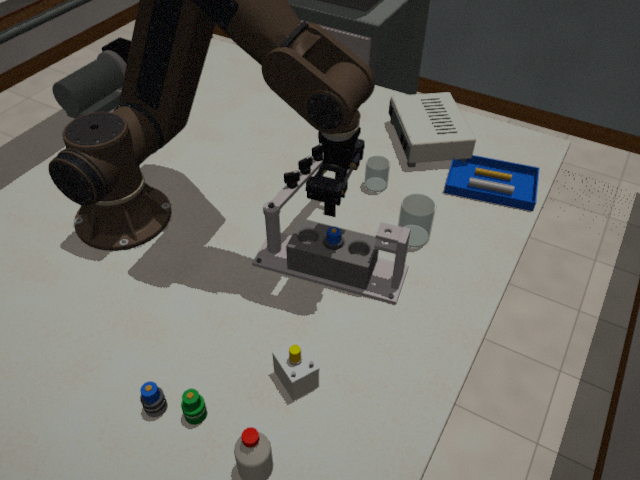

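Call:
arm_command(steps=[{"dx": -0.018, "dy": 0.04, "dz": -0.002, "rx": 0, "ry": 0, "rz": 0, "claw": -0.3}, {"dx": -0.029, "dy": 0.064, "dz": -0.002, "rx": 0, "ry": 0, "rz": 0, "claw": -0.3}, {"dx": -0.029, "dy": 0.064, "dz": -0.002, "rx": 0, "ry": 0, "rz": 0, "claw": -0.3}, {"dx": -0.029, "dy": 0.064, "dz": -0.001, "rx": 0, "ry": 0, "rz": 0, "claw": -0.3}, {"dx": -0.029, "dy": 0.064, "dz": -0.001, "rx": 0, "ry": 0, "rz": 0, "claw": -0.3}, {"dx": -0.029, "dy": 0.064, "dz": -0.001, "rx": 0, "ry": 0, "rz": 0, "claw": -0.3}, {"dx": -0.029, "dy": 0.064, "dz": 0, "rx": 0, "ry": 0, "rz": 0, "claw": -0.3}, {"dx": -0.029, "dy": 0.064, "dz": 0, "rx": 0, "ry": 0, "rz": 0, "claw": -0.3}, {"dx": -0.029, "dy": 0.064, "dz": 0, "rx": 0, "ry": 0, "rz": 0, "claw": -0.3}, {"dx": 0, "dy": 0, "dz": 0, "rx": 0, "ry": 0, "rz": 0, "claw": -0.3}])

```text
t: 9.9
eef_pos: [442.8, -365.9, 198.3]
tcp_rot: [-3.131, 0.019, 0.184]
ft_force: [-0.4, 0.3, -0.7]
opening: 0.652
```

```bash
python3 go.py 445.2 -381 150 0.2; python3 meas.py wrist; python3 look.py 6 wrist top
```

```text
t 9.90 pos [ 442.8 -365.9  198.3] yaw 0.1838 F [-0.4  0.3 -0.7] op 0.652 j6 0.59
total frac [0.0007 0.0197 0.0602] mm [ 0.6 15.8 48.1] rot frac [-0.0068  0.0123 -0.0104]
wrist blue [339.6 229.8] 122 [ 446.1 -381.4   77. ]
9.95 [ 443.1 -364.2  198.2] [-3.1  0.   0.2]
t 9.95 pos [ 443.11 -364.19  198.23] rot [-3.13  0.02  0.18] F [ 0.75  0.61 -0.74] open 0.650026115532388 j [-0.8   0.44  1.69 -0.01  1.03  0.59]
```

View pics/wrist_6.png

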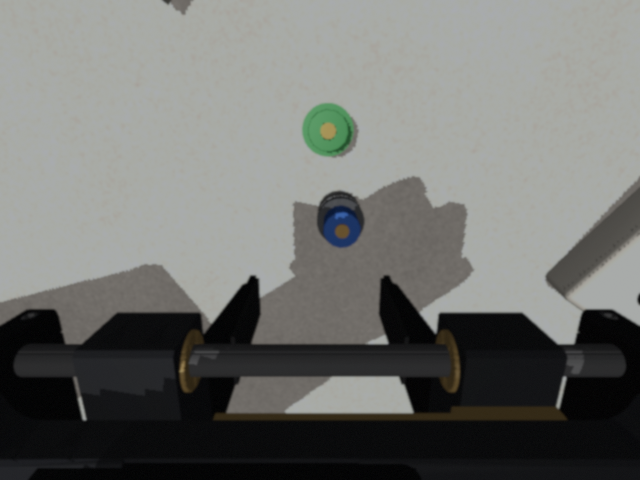

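View pics/top_6.png

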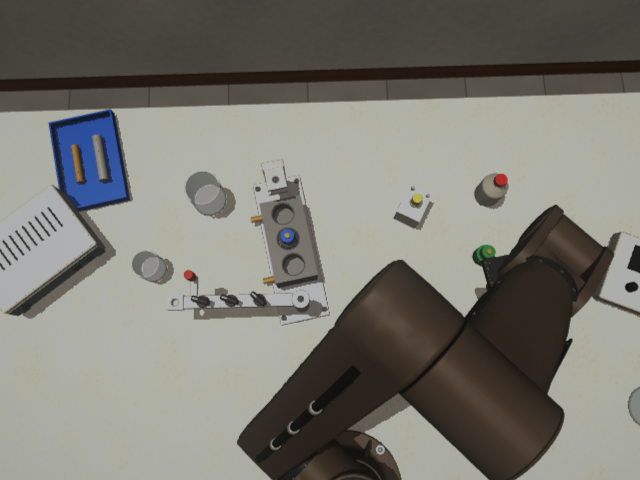

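Call:
arm_command(steps=[{"dx": 0.0008, "dy": 0.02, "dz": 0.03, "rx": -0.007, "ry": 0.0123, "rz": 0, "claw": -0.3}, {"dx": 0, "dy": 0, "dz": 0.05, "rx": 0, "ry": 0, "rz": 0, "claw": -0.3}, {"dx": 0, "dy": 0, "dz": 0.01, "rx": 0, "ry": 0, "rz": 0, "claw": -0.3}, {"dx": 0, "dy": 0, "dz": 0, "rx": 0, "ry": 0, "rz": 0, "claw": -0.3}])

```text
t: 10.55
eef_pos: [449.8, -373.3, 126.4]
tcp_rot: [3.141, -0.002, 0.194]
ft_force: [-0.7, -0.7, -0.2]
opening: 0.649
```

```bash
python3 go.py 445.2 -381 52 0.183; python3 meas.py wrist
```

```text
t 10.55 pos [ 449.8 -373.3  126.4] yaw 0.1942 F [-0.7 -0.7 -0.2] op 0.649 j6 0.57
total frac [-0.0077  0.0083  0.093 ] mm [-6.2  6.6 74.4] rot frac [ 0.0005 -0.001   0.0071]
wrist blue [330.4 270.5] 211 [ 446.1 -381.5   77. ]
10.6 [ 449.9 -373.4  126.7] [ 3.1 -0.   0.2]
```

Call:
arm_command(steps=[{"dx": -0.007, "dy": 0.009, "dz": 0.03, "rx": 0, "ry": -0.001, "rz": 0.007, "claw": -0.3}, {"dx": 0, "dy": 0, "dz": 0.03, "rx": 0, "ry": 0, "rz": 0, "claw": -0.3}, {"dx": 0, "dy": 0, "dz": 0, "rx": 0, "ry": 0, "rz": 0, "claw": -0.3}])

```text
t: 10.98
eef_pos: [447.9, -382.3, 82.4]
tcp_rot: [3.135, -0.004, 0.185]
ft_force: [-0.2, -0.4, 0.7]
opening: 0.646
```

```bash
python3 go.py 445.4 -381.2 52 0.183; python3 meas.py wrist
```

```text
t 10.97 pos [ 447.9 -382.3   82.4] yaw 0.1846 F [-0.2 -0.4  0.7] op 0.646 j6 0.57
total frac [-0.003  -0.0022  0.038 ] mm [-2.4 -1.8 30.4] rot frac [ 0.0044 -0.0025  0.001 ]
wrist blue [316.8 294.6] 326 [ 446.1 -381.3   77. ]
11.025 [ 448.3 -382.7   83.4] [ 3.1 -0.   0.2]
```

Call:
arm_command(steps=[{"dx": -0.003, "dy": -0.0022, "dz": 0.02, "rx": 0.004, "ry": -0.0025, "rz": 0, "claw": -0.3}, {"dx": 0, "dy": 0, "dz": 0.018, "rx": 0, "ry": 0, "rz": 0, "claw": -0.3}, {"dx": 0, "dy": 0, "dz": 0.001, "rx": 0, "ry": 0, "rz": 0, "claw": -0.3}])

```text
t: 11.4
eef_pos: [446.5, -382.1, 52.7]
tcp_rot: [3.137, -0.003, 0.185]
ft_force: [0.0, -0.5, -0.3]
opening: 0.65
```

```bash
python3 go.py 445.6 -381.2 52 0.183; python3 meas.py wrist
```

```text
t 11.40 pos [ 446.5 -382.1   52.7] yaw 0.1851 F [ 0.  -0.5 -0.3] op 0.650 j6 0.57
total frac [-0.0009 -0.0013  0.0009] mm [-0.7 -1.   0.7] rot frac [ 0.003  -0.0016  0.0013]
wrist blue [317.8 320. ] 465 [ 446.2 -381.3   77. ]
11.45 [ 446.6 -382.2   53.1] [ 3.1 -0.   0.2]
```

Call:
arm_command(steps=[{"dx": -0.0009, "dy": -0.001, "dz": 0, "rx": 0.003, "ry": -0.0016, "rz": 0, "claw": 1}, {"dx": 0, "dy": 0, "dz": 0, "rx": 0, "ry": 0, "rz": 0, "claw": 1}, {"dx": 0, "dy": 0, "dz": 0, "rx": 0, "ry": 0, "rz": 0, "claw": 1}, {"dx": 0, "dy": 0, "dz": 0, "rx": 0, "ry": 0, "rz": 0, "claw": 1}, {"dx": 0, "dy": 0, "dz": 0, "rx": 0, "ry": 0, "rz": 0, "claw": 1}])

```text
t: 12.08
eef_pos: [446.0, -381.8, 53.8]
tcp_rot: [3.141, -0.001, 0.185]
ft_force: [0.0, 0.0, -2.1]
opening: 0.319
```

Call:
arm_command(steps=[{"dx": 0, "dy": 0, "dz": -0.02, "rx": 0, "ry": 0, "rz": 0, "claw": 1}, {"dx": 0, "dy": 0, "dz": -0.05, "rx": 0, "ry": 0, "rz": 0, "claw": 1}, {"dx": 0, "dy": 0, "dz": -0.05, "rx": 0, "ry": 0, "rz": 0, "claw": 1}, {"dx": 0, "dy": 0, "dz": -0.05, "rx": 0, "ry": 0, "rz": 0, "claw": 1}, {"dx": 0, "dy": 0, "dz": 0, "rx": 0.002, "ry": -0.002, "rz": 0, "claw": 1}])

```text
t: 12.7
eef_pos: [445.7, -381.4, 197.7]
tcp_rot: [-3.14, 0.002, 0.185]
ft_force: [-0.3, -0.2, -2.8]
opening: 0.32
```

```bash
python3 go.py 506.2 106.8 195 0.183; python3 held.py
```

```text
t 12.70 pos [ 445.7 -381.4  197.7] yaw 0.1851 F [-0.3 -0.2 -2.8] op 0.320 j6 0.57
total frac [ 0.1867 -0.5859  0.0039] mm [ 149.4 -468.7    3.1] rot frac [-0.0011  0.0014  0.0013]
[319.5 318.1] [308 307  24  24 462] [ 446.4 -381.3  221.7] [ 0.7  0.  24. ] tool [  0.7   0.1 -24. ]
```

Call:
arm_command(steps=[{"dx": 0.012, "dy": -0.04, "dz": -0.003, "rx": 0, "ry": 0, "rz": 0, "claw": 1}, {"dx": 0.021, "dy": -0.065, "dz": -0.002, "rx": 0, "ry": 0, "rz": 0, "claw": 1}, {"dx": 0.021, "dy": -0.065, "dz": -0.002, "rx": 0, "ry": 0, "rz": 0, "claw": 1}, {"dx": 0.021, "dy": -0.065, "dz": -0.002, "rx": 0, "ry": 0, "rz": 0, "claw": 1}, {"dx": 0.021, "dy": -0.065, "dz": -0.002, "rx": 0, "ry": 0, "rz": 0, "claw": 1}, {"dx": 0.021, "dy": -0.065, "dz": -0.002, "rx": 0, "ry": 0, "rz": 0, "claw": 1}, {"dx": 0.021, "dy": -0.065, "dz": -0.002, "rx": 0, "ry": 0, "rz": 0, "claw": 1}, {"dx": 0.021, "dy": -0.065, "dz": -0.002, "rx": 0, "ry": 0, "rz": 0, "claw": 1}, {"dx": 0.016, "dy": -0.055, "dz": 0, "rx": 0, "ry": 0, "rz": 0, "claw": 1}, {"dx": 0, "dy": 0, "dz": 0, "rx": 0, "ry": 0, "rz": 0, "claw": 1}])

```text
t: 14.0
eef_pos: [498.2, 92.5, 202.4]
tcp_rot: [-3.128, 0.02, 0.183]
ft_force: [-0.7, 0.3, -2.0]
opening: 0.319
```

```bash
python3 go.py 506.2 106.8 195 0.183; python3 look.py 7 wrist top
```

```text
t 14.00 pos [498.2  92.5 202.4] yaw 0.1826 F [-0.7  0.3 -2. ] op 0.319 j6 1.43
total frac [ 0.0133 -0.0157  0.0092] mm [ 10.6 -12.5   7.4] rot frac [-0.0084  0.0125 -0.0004]
t 14.0 pos [498.16  92.48 202.41] rot [-3.13  0.02  0.18] F [-0.65  0.27 -1.97] open 0.31928093210239383 j [0.05 0.35 1.85 0.01 0.97 1.43]
```

View pics/wrist_7.png

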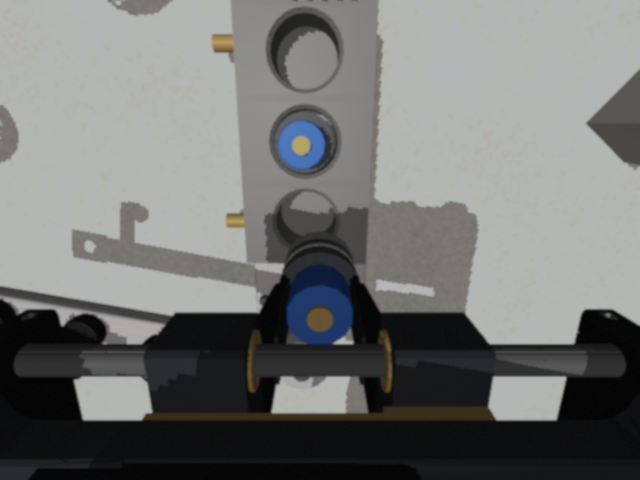

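Call:
arm_command(steps=[{"dx": 0.0128, "dy": -0.0157, "dz": 0.01, "rx": -0.008, "ry": 0.0125, "rz": 0, "claw": 1}, {"dx": 0, "dy": 0, "dz": 0.02, "rx": 0, "ry": 0, "rz": 0, "claw": 1}, {"dx": 0, "dy": 0, "dz": 0.015, "rx": 0, "ry": 0, "rz": 0, "claw": 1}, {"dx": 0, "dy": 0, "dz": 0, "rx": 0, "ry": 0, "rz": 0, "claw": 1}])

```text
t: 14.6
eef_pos: [505.5, 100.2, 164.2]
tcp_rot: [3.141, 0.002, 0.175]
ft_force: [0.3, -0.4, -1.8]
opening: 0.318
```

```bash
python3 go.py 505.8 106.8 150 0.183; python3 wells.py; python3 held.py
```

```text
t 14.60 pos [505.5 100.2 164.2] yaw 0.1745 F [ 0.3 -0.4 -1.8] op 0.318 j6 1.46
total frac [ 0.0018 -0.0081  0.0177] mm [ 1.5 -6.5 14.2] rot frac [ 0.0003  0.0015 -0.0054]
well (505.1, 106.3) n 58 fit [504.1 104.3  26.6]
well (565.7, 117.2) n 72 fit [566.9 119.3  25.7]
well (626.4, 128.0) n 67 fit [626.1 129.7  25.9]
[319.5 318.1] [308 307  24  24 458] [506.5 100.4 188.7] [ 0.7  0.1 24. ] tool [  0.7   0.  -24. ]
```

View pics/wrist_w.png

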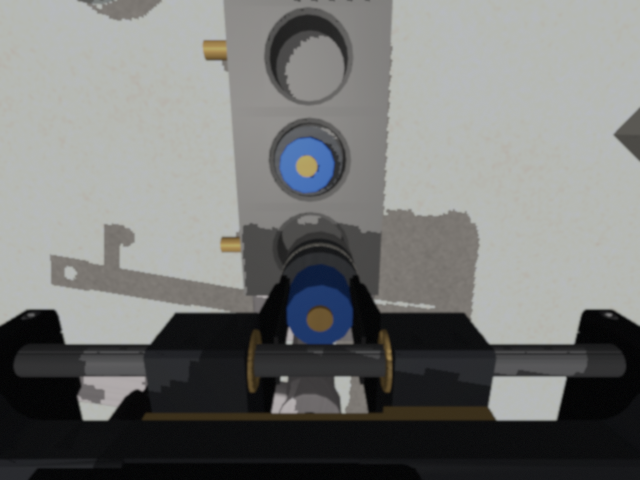

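Call:
arm_command(steps=[{"dx": 0.0018, "dy": -0.0084, "dz": 0.012, "rx": 0, "ry": 0.0015, "rz": -0.0054, "claw": 1}, {"dx": 0, "dy": 0, "dz": 0.002, "rx": 0, "ry": 0, "rz": 0, "claw": 1}])

```text
t: 14.95
eef_pos: [506.6, 107.6, 154.0]
tcp_rot: [3.141, -0.003, 0.183]
ft_force: [0.1, -0.6, -1.6]
opening: 0.317
```

```bash
python3 go.py 505.6 107.1 104 0.183
```

```text
t 14.95 pos [506.6 107.6 154. ] yaw 0.1834 F [ 0.1 -0.6 -1.6] op 0.317 j6 1.47
total frac [-0.0016  0.0003  0.0625] mm [-1.3  0.2 50. ] rot frac [ 0.0005 -0.0021  0.0002]
```

Call:
arm_command(steps=[{"dx": -0.0012, "dy": 0, "dz": 0.012, "rx": 0, "ry": -0.002, "rz": 0, "claw": 1}, {"dx": 0, "dy": 0, "dz": 0.008, "rx": 0, "ry": 0, "rz": 0, "claw": 1}, {"dx": 0, "dy": 0, "dz": 0.006, "rx": 0, "ry": 0, "rz": 0, "claw": 1}])

```text
t: 15.32
eef_pos: [505.7, 107.6, 132.0]
tcp_rot: [3.141, -0.0, 0.184]
ft_force: [0.5, -0.2, -1.9]
opening: 0.319
```

```bash
python3 go.py 505.6 107.1 104 0.183
```

```text
t 15.32 pos [505.7 107.6 132. ] yaw 0.1840 F [ 0.5 -0.2 -1.9] op 0.319 j6 1.47
total frac [-0.0002  0.0005  0.035 ] mm [-0.1  0.4 28. ] rot frac [ 0.0006 -0.0002  0.0006]
```

Inserted 12 mm already, free. Continue to the floor.

Call:
arm_command(steps=[{"dx": 0, "dy": 0, "dz": 0.012, "rx": 0, "ry": 0, "rz": 0, "claw": 1}, {"dx": 0, "dy": 0, "dz": 0.01, "rx": 0, "ry": 0, "rz": 0, "claw": 1}, {"dx": 0, "dy": 0, "dz": 0.006, "rx": 0, "ry": 0, "rz": 0, "claw": 1}])

```text
t: 15.7
eef_pos: [505.7, 107.5, 107.8]
tcp_rot: [3.141, -0.0, 0.184]
ft_force: [-0.5, -0.3, -1.4]
opening: 0.323
```

Call:
arm_command(steps=[{"dx": 0, "dy": 0, "dz": 0.003, "rx": 0, "ry": 0, "rz": 0, "claw": 1}, {"dx": 0, "dy": 0, "dz": 0.003, "rx": 0, "ry": 0, "rz": 0, "claw": 1}])

```text
t: 15.95
eef_pos: [506.1, 107.7, 103.6]
tcp_rot: [3.141, -0.001, 0.184]
ft_force: [-7.2, 1.4, 31.8]
opening: 0.32
```

Call:
arm_command(steps=[{"dx": 0, "dy": 0, "dz": -0.001, "rx": 0, "ry": 0, "rz": 0, "claw": -0.3}, {"dx": 0, "dy": 0, "dz": 0, "rx": 0, "ry": 0, "rz": 0, "claw": -0.3}, {"dx": 0, "dy": 0, "dz": 0, "rx": 0, "ry": 0, "rz": 0, "claw": -0.3}, {"dx": 0, "dy": 0, "dz": -0.02, "rx": 0, "ry": 0, "rz": 0, "claw": -0.3}, {"dx": 0, "dy": 0, "dz": -0.05, "rx": 0, "ry": 0, "rz": 0, "claw": -0.3}, {"dx": 0, "dy": 0, "dz": -0.05, "rx": 0, "ry": 0, "rz": 0, "claw": -0.3}, {"dx": 0, "dy": 0, "dz": -0.05, "rx": 0, "ry": 0, "rz": 0, "claw": -0.3}, {"dx": 0, "dy": 0, "dz": 0, "rx": 0, "ry": 0, "rz": 0, "claw": -0.3}])

```text
t: 16.95
eef_pos: [506.1, 107.7, 244.6]
tcp_rot: [3.141, -0.002, 0.184]
ft_force: [0.2, 0.4, -0.7]
opening: 0.649
```

```bash
python3 go.py 470.7 324.5 235 1.56; python3 look.py 8 wrist
```

```text
t 16.95 pos [506.1 107.7 244.6] yaw 0.1836 F [ 0.2  0.4 -0.7] op 0.649 j6 1.47
total frac [ 0.006  -0.2746  0.0118] mm [   4.8 -219.7    9.4] rot frac [ 1.100e-03 -4.000e-04 -8.762e-01]
t 16.95 pos [506.07 107.66 244.58] rot [ 3.14 -0.    0.18] F [ 0.18  0.38 -0.67] open 0.6489684930340623 j [ 0.08  0.31  1.78 -0.    1.05  1.47]
```

View pics/wrist_8.png

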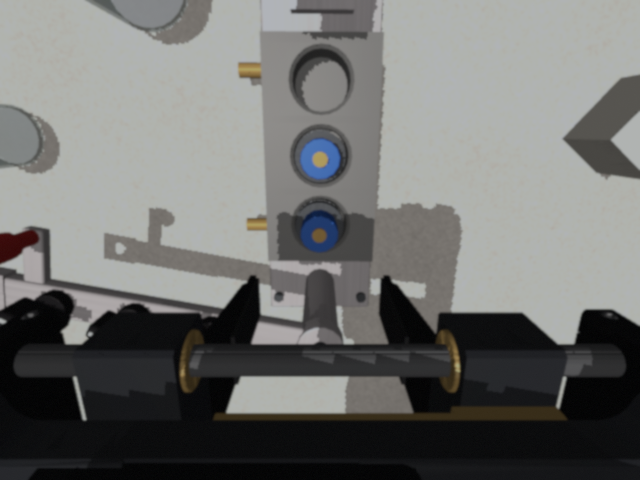

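Call:
arm_command(steps=[{"dx": 0.001, "dy": -0.05, "dz": -0.001, "rx": 0, "ry": 0, "rz": 0, "claw": -0.3}, {"dx": 0.001, "dy": -0.057, "dz": -0.001, "rx": 0, "ry": 0, "rz": 0, "claw": -0.3}, {"dx": 0.001, "dy": -0.057, "dz": -0.001, "rx": 0, "ry": 0, "rz": 0, "claw": -0.3}, {"dx": 0.001, "dy": -0.057, "dz": 0, "rx": 0, "ry": 0, "rz": 0, "claw": -0.3}, {"dx": 0.001, "dy": -0.045, "dz": 0, "rx": 0, "ry": 0, "rz": 0, "claw": -0.3}, {"dx": 0, "dy": 0, "dz": 0, "rx": 0, "ry": 0, "rz": -0.11, "claw": -0.3}, {"dx": 0, "dy": 0, "dz": 0, "rx": 0, "ry": 0, "rz": -0.11, "claw": -0.3}, {"dx": 0, "dy": 0, "dz": 0, "rx": 0, "ry": 0, "rz": -0.11, "claw": -0.3}, {"dx": 0, "dy": 0, "dz": 0, "rx": 0, "ry": 0, "rz": -0.11, "claw": -0.3}])

```text
t: 18.12
eef_pos: [465.4, 322.7, 230.4]
tcp_rot: [-3.132, 0.02, 0.894]
ft_force: [-0.8, 0.1, 0.1]
opening: 0.651
```

Call:
arm_command(steps=[{"dx": 0, "dy": 0, "dz": 0, "rx": 0, "ry": 0, "rz": -0.11, "claw": -0.1}, {"dx": 0, "dy": 0, "dz": 0, "rx": 0, "ry": 0, "rz": -0.11, "claw": -0.1}, {"dx": 0, "dy": 0, "dz": 0, "rx": 0, "ry": 0, "rz": -0.11, "claw": -0.1}, {"dx": 0, "dy": 0, "dz": 0, "rx": 0, "ry": 0, "rz": -0.1, "claw": -0.1}, {"dx": 0, "dy": 0, "dz": 0, "rx": 0, "ry": 0, "rz": 0, "claw": -0.1}])

```text
t: 18.75
eef_pos: [463.1, 321.3, 221.8]
tcp_rot: [-3.11, 0.015, 1.592]
ft_force: [-0.1, 0.1, -0.2]
opening: 0.548
```

```bash
python3 go.py 470.7 324.5 235 1.56; python3 look.py 9 wrist
```

```text
t 18.75 pos [463.1 321.3 221.8] yaw 1.5920 F [-0.1  0.1 -0.2] op 0.548 j6 0.47
total frac [ 0.0035  0.0091 -0.0168] mm [  2.8   7.3 -13.5] rot frac [-0.0202  0.01    0.0202]
t 18.75 pos [463.05 321.33 221.83] rot [-3.11  0.02  1.59] F [-0.12  0.06 -0.18] open 0.547670191845641 j [0.49 0.41 1.68 0.   1.09 0.47]
```

View pics/wrist_9.png

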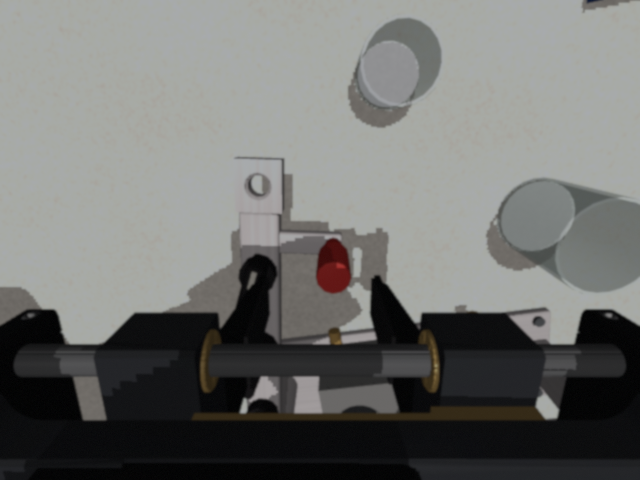

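Run:
```python
from h import *
np.set_printoptions(precision=1,suppress=True)
c=old('wrist'); h=c.hsv();H,S,V=[h[...,i] for i in range(3)]
P=c.cloud()
m=((H<6)|(H>174))&(S>150)
for ce,st,mm in blobs(m,50):
    print(ce,st); q=P[mm]; q=q[q[:,2]>204]; print(len(q), q.mean(0),np.median(q,0),q.min(0),q.max(0))
# lug hole
print(c.plane([(258,184)],152), 'lug')
```

```text
[332.9 267.1] [ 317  239   33   54 1353]
868 [470.3 326.9 208. ] [470.4 327.1 208.1] [461.5 316.6 204. ] [479.2 335.4 210. ]
[[419.4 367.2 152. ]] lug
```

Call:
arm_command(steps=[{"dx": 0.0045, "dy": 0.0093, "dz": 0, "rx": -0.02, "ry": 0.01, "rz": 0.02, "claw": 0.28}, {"dx": 0, "dy": 0, "dz": 0, "rx": 0, "ry": 0, "rz": 0, "claw": 0.28}, {"dx": 0, "dy": 0, "dz": 0, "rx": 0, "ry": 0, "rz": 0, "claw": 0.28}])

```text
t: 19.18
eef_pos: [470.8, 325.2, 220.7]
tcp_rot: [3.141, -0.001, 1.55]
ft_force: [0.7, 0.9, 0.3]
opening: 0.365
```

```bash
python3 go.py 470.5 325.5 178 1.56; python3 look.py 10 wrist
```

```text
t 19.18 pos [470.8 325.2 220.7] yaw 1.5500 F [0.7 0.9 0.3] op 0.365 j6 0.51
total frac [ 0.0003 -0.0004  0.0533] mm [ 0.2 -0.3 42.7] rot frac [ 0.0006 -0.0004 -0.0064]
t 19.175 pos [470.78 325.23 220.66] rot [ 3.14 -0.    1.55] F [0.67 0.94 0.31] open 0.3645375518997467 j [0.49 0.41 1.68 0.   1.05 0.51]
```

View pics/wrist_10.png

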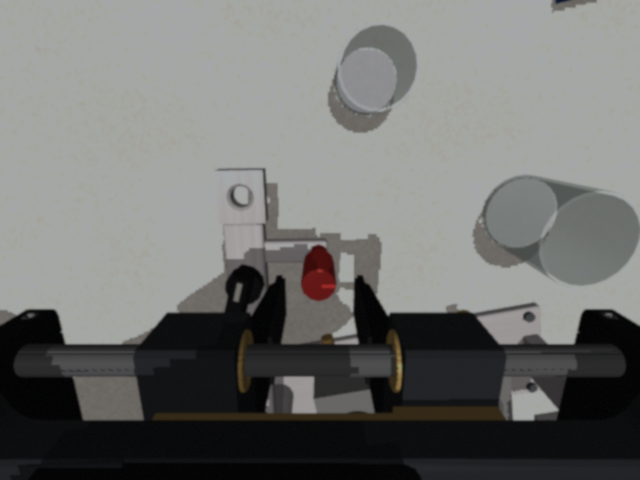

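Call:
arm_command(steps=[{"dx": 0, "dy": 0, "dz": 0.015, "rx": 0, "ry": 0, "rz": -0.006, "claw": 0.28}, {"dx": 0, "dy": 0, "dz": 0.015, "rx": 0, "ry": 0, "rz": 0, "claw": 0.28}, {"dx": 0, "dy": 0, "dz": 0.014, "rx": 0, "ry": 0, "rz": 0, "claw": 0.28}])

```text
t: 19.6
eef_pos: [470.8, 325.3, 183.6]
tcp_rot: [3.14, -0.001, 1.56]
ft_force: [0.0, -0.0, -0.3]
opening: 0.361
```

Call:
arm_command(steps=[{"dx": 0, "dy": 0, "dz": 0.006, "rx": 0, "ry": 0, "rz": 0, "claw": 0.28}])

```text
t: 19.73
eef_pos: [470.6, 325.1, 177.5]
tcp_rot: [3.141, -0.0, 1.56]
ft_force: [0.3, 0.4, 0.8]
opening: 0.361
```

```bash
python3 go.py 470.5 325.5 178 1.56; python3 look.py 11 wrist
```

```text
t 19.73 pos [470.6 325.1 177.5] yaw 1.5597 F [0.3 0.4 0.8] op 0.361 j6 0.50
total frac [ 0.0005 -0.0001 -0.0006] mm [ 0.4 -0.1 -0.5] rot frac [ 0.0003 -0.0002 -0.0002]
t 19.725 pos [470.57 325.12 177.54] rot [ 3.14 -0.    1.56] F [0.27 0.44 0.76] open 0.36056463623231033 j [0.49 0.46 1.73 0.   0.95 0.5 ]
```

View pics/wrist_11.png

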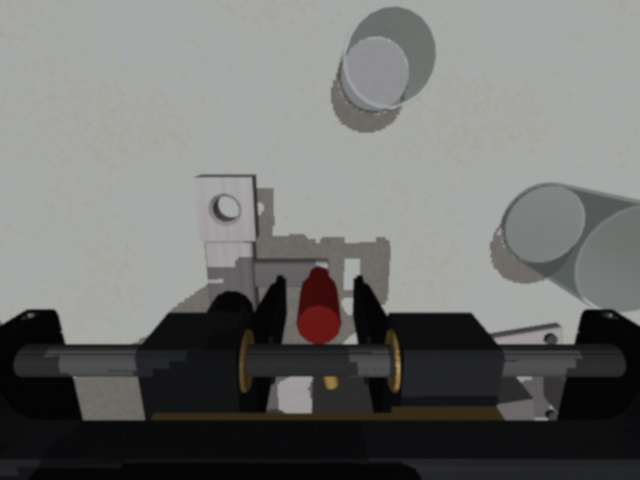

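Call:
arm_command(steps=[{"dx": -0.012, "dy": 0.0404, "dz": -0.001, "rx": 0, "ry": 0, "rz": 0.0891, "claw": 0.28}, {"dx": -0.012, "dy": 0.0404, "dz": -0.001, "rx": 0, "ry": 0, "rz": 0.0891, "claw": 0.28}, {"dx": -0.012, "dy": 0.0404, "dz": -0.001, "rx": 0, "ry": 0, "rz": 0.0891, "claw": 0.28}])

```text
t: 20.15
eef_pos: [561.2, 282.4, 179.2]
tcp_rot: [-3.139, 0.001, 1.131]
ft_force: [-1.0, -0.0, -0.8]
opening: 0.362
```

```bash
cat > arc.py <<'E'
from h import *
O=np.array([416.3,90.3]); A0=0.182
s=env.state(); p=s['eef_pos']; v=p[:2]-O
ang=np.arctan2(v[1],v[0])+np.arctan2(52,235)-A0
print('t %.2f'%s['t'],p.round(1),'yaw',s['tcp_rot'].round(3),'F',s['ft_force'].round(1),'r %.1f (240.7)'%np.hypot(*v),'tool at bar angle %.3f'%ang,'yaw-bar %.3f'%(s['tcp_rot'][2]-A0-ang))
E
python3 arc.py; python3 look.py 12 wrist
```

```text
t 20.15 [561.2 282.4 179.2] yaw [-3.139e+00  1.000e-03  1.131e+00] F [-1.  -0.  -0.8] r 240.7 (240.7) tool at bar angle 0.960 yaw-bar -0.011
t 20.15 pos [561.25 282.4  179.23] rot [-3.14  0.    1.13] F [-0.99 -0.02 -0.77] open 0.36155270046481325 j [0.36 0.53 1.59 0.   1.02 0.8 ]
```

View pics/wrist_12.png

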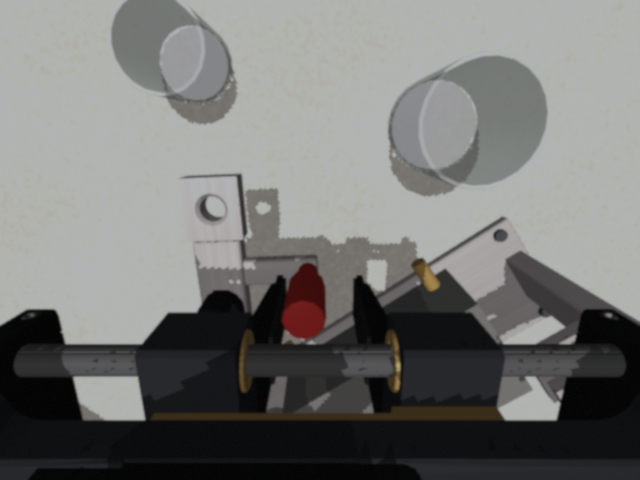

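Works. Continue the arc.

Call:
arm_command(steps=[{"dx": -0.012, "dy": 0.0404, "dz": -0.0005, "rx": 0, "ry": 0, "rz": 0.085, "claw": 0.28}, {"dx": -0.012, "dy": 0.0404, "dz": -0.0005, "rx": 0, "ry": 0, "rz": 0.085, "claw": 0.28}, {"dx": -0.012, "dy": 0.0404, "dz": 0, "rx": 0, "ry": 0, "rz": 0.085, "claw": 0.28}])

```text
t: 20.58
eef_pos: [629.8, 202.5, 179.8]
tcp_rot: [-3.14, 0.002, 0.713]
ft_force: [-0.7, 0.9, 0.2]
opening: 0.361
```

```bash
python3 arc.py
```

```text
t 20.57 [629.8 202.5 179.8] yaw [-3.14e+00  2.00e-03  7.13e-01] F [-0.7  0.9  0.2] r 241.2 (240.7) tool at bar angle 0.520 yaw-bar 0.011
```

Call:
arm_command(steps=[{"dx": -0.012, "dy": 0.0404, "dz": -0.0005, "rx": 0, "ry": 0, "rz": 0.091, "claw": 0.28}, {"dx": -0.012, "dy": 0.0404, "dz": -0.0005, "rx": 0, "ry": 0, "rz": 0.091, "claw": 0.28}])

```text
t: 20.82
eef_pos: [653.5, 138.0, 180.1]
tcp_rot: [-3.14, 0.003, 0.419]
ft_force: [-1.7, 1.5, 0.0]
opening: 0.358
```

```bash
python3 arc.py; python3 look.py 13 wrist
```

```text
t 20.82 [653.5 138.  180.1] yaw [-3.14e+00  3.00e-03  4.19e-01] F [-1.7  1.5  0. ] r 241.9 (240.7) tool at bar angle 0.234 yaw-bar 0.003
t 20.825 pos [653.47 137.97 180.1 ] rot [-3.14  0.    0.42] F [-1.67  1.53  0.04] open 0.3579211567196653 j [0.11 0.59 1.48 0.   1.08 1.26]
```

View pics/wrist_13.png

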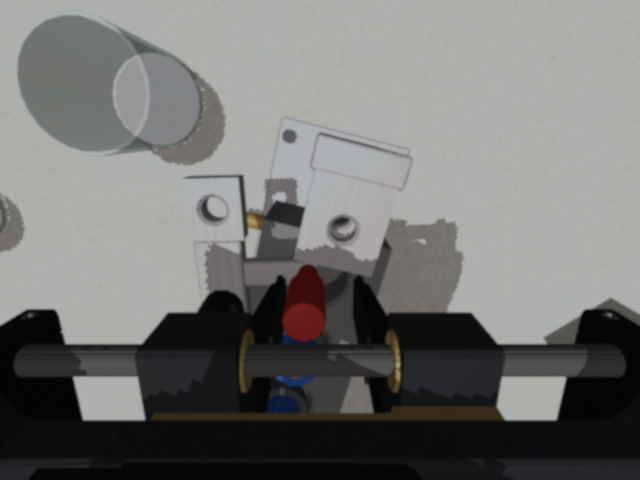

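Call:
arm_command(steps=[{"dx": -0.008, "dy": 0.029, "dz": 0, "rx": 0, "ry": 0, "rz": 0.0637, "claw": 0.28}, {"dx": -0.0045, "dy": 0.017, "dz": 0, "rx": 0, "ry": 0, "rz": 0.038, "claw": 0.28}, {"dx": -0.002, "dy": 0.01, "dz": 0, "rx": 0, "ry": 0, "rz": 0.02, "claw": 0.28}])

```text
t: 21.25
eef_pos: [659.1, 86.8, 180.1]
tcp_rot: [-3.141, 0.003, 0.213]
ft_force: [-0.0, 0.5, 0.9]
opening: 0.359
```

```bash
python3 arc.py; python3 look.py 14 wrist
```

```text
t 21.25 [659.1  86.8 180.1] yaw [-3.141e+00  3.000e-03  2.130e-01] F [-0.   0.5  0.9] r 242.8 (240.7) tool at bar angle 0.021 yaw-bar 0.010
t 21.25 pos [659.11  86.76 180.1 ] rot [-3.14  0.    0.21] F [-0.    0.5   0.91] open 0.3587053746624496 j [ 0.03  0.58  1.49 -0.    1.07  1.39]
```

View pics/wrist_14.png

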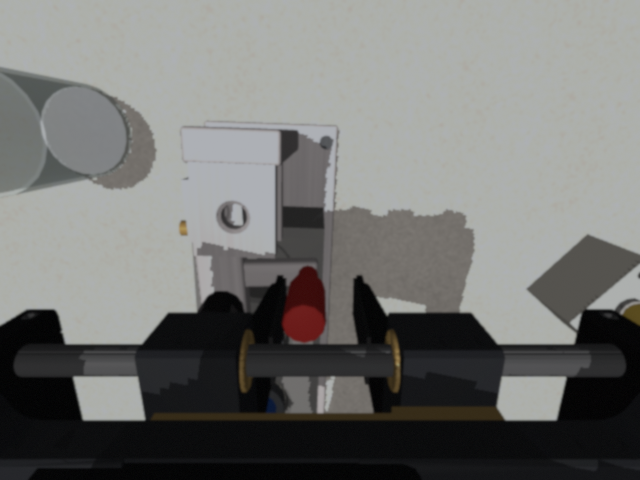

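Nearly shut. Push in small steps until the force rises.

Call:
arm_command(steps=[{"dx": -0.003, "dy": 0.008, "dz": 0, "rx": 0, "ry": 0, "rz": 0.013, "claw": 0.28}, {"dx": -0.001, "dy": 0.007, "dz": 0, "rx": 0, "ry": 0, "rz": 0.007, "claw": 0.28}])

```text
t: 21.55
eef_pos: [658.3, 74.0, 180.2]
tcp_rot: [-3.141, 0.003, 0.181]
ft_force: [0.5, 0.3, -0.1]
opening: 0.362
```

Call:
arm_command(steps=[{"dx": 0, "dy": 0.006, "dz": 0, "rx": 0, "ry": 0, "rz": 0, "claw": 0.28}])

```text
t: 21.68
eef_pos: [658.3, 73.5, 180.1]
tcp_rot: [-3.134, 0.003, 0.181]
ft_force: [-3.7, 39.8, 0.4]
opening: 0.365
```

```bash
python3 arc.py
```

```text
t 21.68 [658.3  73.5 180.1] yaw [-3.134e+00  3.000e-03  1.810e-01] F [-3.7 39.8  0.4] r 242.6 (240.7) tool at bar angle -0.034 yaw-bar 0.032
```

Call:
arm_command(steps=[{"dx": 0, "dy": -0.006, "dz": 0, "rx": 0.004, "ry": 0, "rz": 0, "claw": 0.28}, {"dx": 0, "dy": -0.002, "dz": 0, "rx": 0, "ry": 0, "rz": 0, "claw": 0.28}])

```text
t: 21.92
eef_pos: [656.9, 80.9, 180.1]
tcp_rot: [-3.127, 0.003, 0.182]
ft_force: [0.9, -1.4, -0.4]
opening: 0.363
```

Call:
arm_command(steps=[{"dx": 0, "dy": 0, "dz": -0.02, "rx": 0, "ry": 0, "rz": 0, "claw": 0.28}, {"dx": 0, "dy": 0, "dz": -0.05, "rx": 0, "ry": 0, "rz": 0, "claw": 0}, {"dx": 0, "dy": 0, "dz": -0.03, "rx": 0, "ry": 0, "rz": 0, "claw": 0}, {"dx": 0, "dy": 0, "dz": 0, "rx": 0, "ry": 0, "rz": 0, "claw": 0}])

```text
t: 22.42
eef_pos: [657.9, 78.5, 265.6]
tcp_rot: [-3.129, 0.001, 0.182]
ft_force: [-0.9, -0.3, -0.1]
opening: 0.496
```

```bash
python3 go.py 650.4 -190 240 0.182; python3 look.py 15 wrist scene
```

```text
t 22.43 pos [657.9  78.5 265.6] yaw 0.1819 F [-0.9 -0.3 -0.1] op 0.496 j6 1.40
total frac [-0.0699  0.3287  0.0279] mm [-55.9 263.   22.3] rot frac [-0.008   0.0006 -0.0001]
t 22.425 pos [657.89  78.46 265.6 ] rot [-3.13  0.    0.18] F [-0.88 -0.35 -0.13] open 0.4955128798633064 j [0.01 0.51 1.39 0.01 1.25 1.4 ]
```

View pics/wrist_15.png

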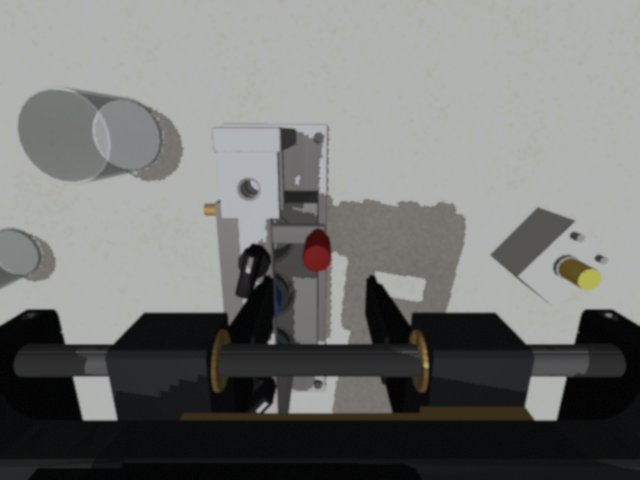

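View pics/scene_15.png

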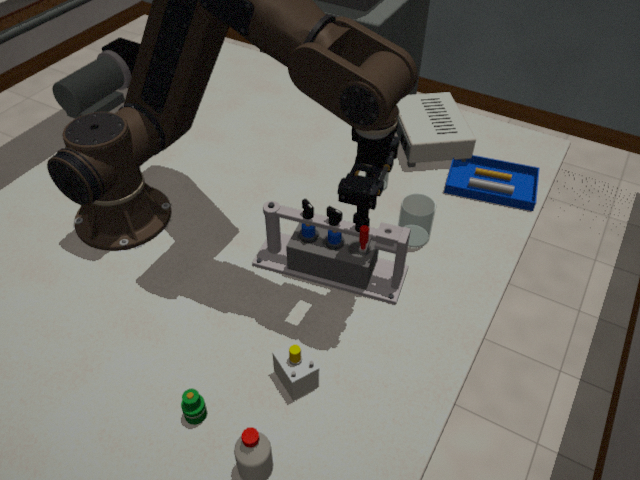

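Call:
arm_command(steps=[{"dx": -0.012, "dy": 0.05, "dz": 0, "rx": -0.008, "ry": 0, "rz": 0.09, "claw": 0}, {"dx": -0.012, "dy": 0.06, "dz": 0, "rx": 0, "ry": 0, "rz": 0.09, "claw": 0}, {"dx": -0.01, "dy": 0.06, "dz": 0, "rx": 0, "ry": 0, "rz": 0.09, "claw": 0}, {"dx": -0.01, "dy": 0.06, "dz": 0.015, "rx": 0, "ry": 0, "rz": 0.09, "claw": 0}, {"dx": -0.01, "dy": 0.05, "dz": 0.02, "rx": 0, "ry": 0, "rz": 0.036, "claw": 0}, {"dx": 0, "dy": 0, "dz": 0, "rx": 0, "ry": 0, "rz": 0, "claw": 0}])

```text
t: 23.28
eef_pos: [586.7, -141.8, 226.6]
tcp_rot: [3.135, 0.015, -0.459]
ft_force: [0.7, 1.0, -0.1]
opening: 0.497
```

```bash
python3 go.py 650.4 -190 200 -0.44; python3 look.py 16 wrist top
```

```text
t 23.27 pos [ 586.7 -141.8  226.6] yaw -0.4595 F [ 0.7  1.  -0.1] op 0.497 j6 1.69
total frac [0.0986 0.0185 0.0319] mm [78.9 14.8 25.5] rot frac [ 0.0038  0.0098 -0.0124]
t 23.275 pos [ 586.73 -141.77  226.64] rot [ 3.14  0.02 -0.46] F [ 0.74  0.99 -0.1 ] open 0.4965378592251278 j [-0.34  0.46  1.59 -0.    1.11  1.69]
```

View pics/wrist_16.png

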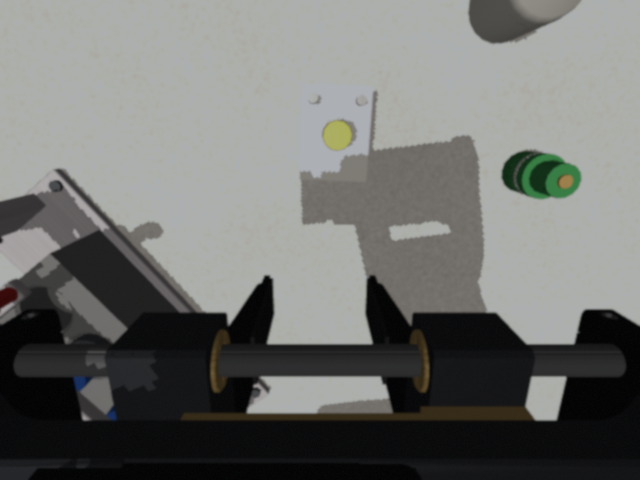

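View pics/top_16.png

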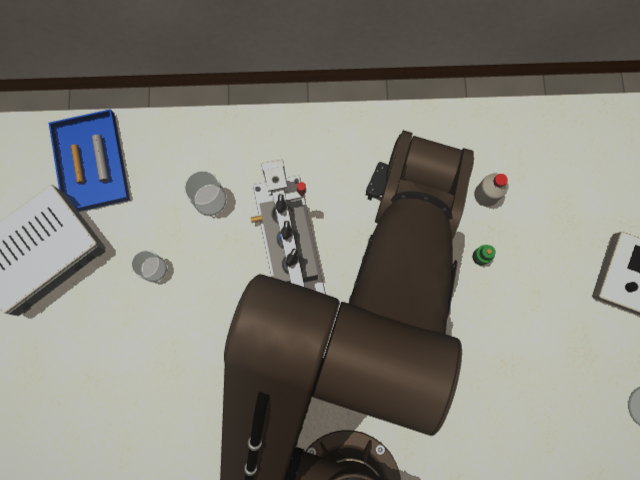

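Call:
arm_command(steps=[{"dx": 0.04, "dy": 0.009, "dz": 0.02, "rx": 0.004, "ry": 0.01, "rz": -0.012, "claw": 0}, {"dx": 0.04, "dy": 0.009, "dz": 0.03, "rx": 0, "ry": 0, "rz": 0, "claw": 0}, {"dx": 0.015, "dy": 0, "dz": 0.02, "rx": 0, "ry": 0, "rz": 0, "claw": 0}, {"dx": 0, "dy": 0, "dz": 0, "rx": 0, "ry": 0, "rz": 0, "claw": 0}])

```text
t: 23.88
eef_pos: [655.2, -181.8, 171.0]
tcp_rot: [-3.14, -0.005, -0.429]
ft_force: [-0.2, 0.8, 0.4]
opening: 0.5
```

```bash
python3 go.py 650.4 -190 120 -0.44
cat > pinm.py <<'E'
from h import *
import sys
np.set_printoptions(precision=1,suppress=True)
z=float(sys.argv[1])
s=env.state(); c=Cam('wrist'); c.save('wrist_pin.png'); h=c.hsv(); H,S,V=[h[...,i] for i in range(3)]
m=(H>24)&(H<34)&(S>130)&(V>60); P=c.cloud()
for ce,st,mm in blobs(m,100):
    # top disc: depth points near max height
    q=P[mm]; zt=np.nanpercentile(q[:,2],95); k=mm&(P[...,2]>zt-4); v,u=np.nonzero(k)
    cs,_=cv2.findContours(k.astype(np.uint8),cv2.RETR_EXTERNAL,cv2.CHAIN_APPROX_NONE)
    el=cv2.fitEllipse(max(cs,key=len)); 
    p=c.plane(el[0],z)[0]; print('area',st,'ztop %.1f'%zt,'ell',el,'pos',p,'tool',rot(s['tcp_rot']).T@(p-s['eef_pos']))
E
python3 pinm.py 108
```

```text
t 23.88 pos [ 655.2 -181.8  171. ] yaw -0.4288 F [-0.2  0.8  0.4] op 0.500 j6 1.63
total frac [-0.0015  0.012   0.0637] mm [-1.2  9.6 51. ] rot frac [-0.0012 -0.0032  0.0071]
```

View pics/wrist_pin.png

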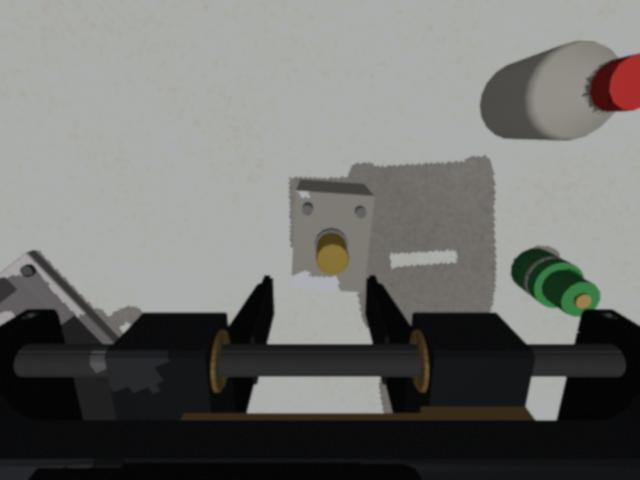

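```bash
sed -i 's/(H>24)&(H<34)&(S>130)&(V>60)/(H>18)\&(H<34)\&(S>130)\&(V>50)/' pinm.py; sed -i "s/m=(H>18)/_=0; m=(H>18)/" pinm.py; python3 pinm.py 108
```

```text
area [317 233  31  40 961] ztop 109.0 ell ((332.0906066894531, 257.2173767089844), (29.33346176147461, 29.95565414428711), 75.1738510131836) pos [ 650.8 -189.   108. ] tool [-1.2  8.6 63.8]
area [574 294  15  12 130] ztop 78.0 ell ((581.0454711914062, 299.6202392578125), (10.951056480407715, 13.291704177856445), 81.50566864013672) pos [ 547.9 -337.4  108. ] tool [-33.2 186.4  63.3]
area [211 334  10  58 251] ztop 271.4 ell ((214.59242248535156, 369.64410400390625), (9.224754333496094, 42.43766784667969), 178.50865173339844) pos [605.4 -71.  108. ] tool [-91.6 -79.8  63.5]
area [415 334  14  58 298] ztop 271.1 ell ((423.333251953125, 369.1956481933594), (10.603597640991211, 43.25374984741211), 1.176146149635315) pos [ 540.  -215.4  108. ] tool [-91.1  78.7  63.1]
area [ 183  408  348   11 1885] ztop 277.5 ell ((413.8409729003906, 413.26806640625), (9.757068634033203, 444.00494384765625), 89.75453186035156) pos [ 504.8 -194.7  108. ] tool [-131.7   74.5   62.9]
```

Call:
arm_command(steps=[{"dx": -0.0014, "dy": 0.0114, "dz": 0.03, "rx": -0.001, "ry": -0.003, "rz": 0.007, "claw": 0}, {"dx": 0, "dy": 0, "dz": 0.02, "rx": 0, "ry": 0, "rz": 0, "claw": 0}, {"dx": 0, "dy": 0, "dz": 0, "rx": 0, "ry": 0, "rz": 0, "claw": 0}])

```text
t: 24.35
eef_pos: [650.6, -188.0, 135.4]
tcp_rot: [-3.141, -0.007, -0.438]
ft_force: [0.5, -0.5, 0.3]
opening: 0.502
```

```bash
python3 go.py 650.6 -189.4 84 -0.44; python3 pinm.py 108 | head -1
```

```text
t 24.35 pos [ 650.6 -188.   135.4] yaw -0.4380 F [ 0.5 -0.5  0.3] op 0.502 j6 1.63
total frac [0.0003 0.0016 0.0642] mm [ 0.3  1.3 51.4] rot frac [-0.0006 -0.0043  0.0013]
area [ 304  246   36   47 1364] ztop 108.9 ell ((321.3169250488281, 275.0767517089844), (34.248714447021484, 35.18190002441406), 86.42450714111328) pos [ 650.8 -189.2  108. ] tool [ 0.5  1.  27.4]
```

Call:
arm_command(steps=[{"dx": 0, "dy": 0.0014, "dz": 0.03, "rx": 0, "ry": -0.0043, "rz": 0, "claw": 0}, {"dx": 0, "dy": 0, "dz": 0.03, "rx": 0, "ry": 0, "rz": 0, "claw": 0}, {"dx": 0, "dy": 0, "dz": 0.002, "rx": 0, "ry": 0, "rz": 0, "claw": 0}])

```text
t: 24.78
eef_pos: [651.3, -189.0, 85.3]
tcp_rot: [-3.14, -0.003, -0.437]
ft_force: [0.1, 0.2, -0.1]
opening: 0.498
```

```bash
python3 go.py 650.8 -189.3 84 -0.44
```

```text
t 24.77 pos [ 651.3 -189.    85.3] yaw -0.4372 F [ 0.1  0.2 -0.1] op 0.498 j6 1.63
total frac [-0.0004  0.0006  0.0016] mm [-0.3  0.5  1.3] rot frac [-0.0008 -0.0018  0.0018]
```

Call:
arm_command(steps=[{"dx": -0.0004, "dy": 0.0004, "dz": 0.001, "rx": -0.001, "ry": -0.002, "rz": 0, "claw": 0}, {"dx": 0, "dy": 0, "dz": 0, "rx": 0, "ry": 0, "rz": 0, "claw": 1}, {"dx": 0, "dy": 0, "dz": 0, "rx": 0, "ry": 0, "rz": 0, "claw": 1}, {"dx": 0, "dy": 0, "dz": 0, "rx": 0, "ry": 0, "rz": 0, "claw": 1}, {"dx": 0, "dy": 0, "dz": 0, "rx": 0, "ry": 0, "rz": 0, "claw": 1}])

```text
t: 25.4
eef_pos: [651.6, -189.4, 86.4]
tcp_rot: [3.141, -0.002, -0.437]
ft_force: [-0.2, -0.5, -0.4]
opening: 0.236
```

```bash
python3 go.py 651 -189.3 84 -0.44
```

```text
t 25.40 pos [ 651.6 -189.4   86.4] yaw -0.4372 F [-0.2 -0.5 -0.4] op 0.236 j6 1.63
total frac [-0.0008  0.0002  0.003 ] mm [-0.6  0.2  2.4] rot frac [ 0.0002 -0.0013  0.0018]
```

Call:
arm_command(steps=[{"dx": -0.0005, "dy": 0, "dz": -0.015, "rx": 0, "ry": -0.001, "rz": 0, "claw": 1}, {"dx": 0, "dy": 0, "dz": -0.03, "rx": 0, "ry": 0, "rz": 0, "claw": 1}, {"dx": 0, "dy": 0, "dz": -0.05, "rx": 0, "ry": 0, "rz": 0, "claw": 1}, {"dx": 0, "dy": 0, "dz": -0.06, "rx": 0, "ry": 0, "rz": 0, "claw": 1}, {"dx": 0, "dy": 0, "dz": -0.06, "rx": 0, "ry": 0, "rz": 0, "claw": 1}, {"dx": 0, "dy": 0, "dz": -0.03, "rx": 0, "ry": 0, "rz": 0, "claw": 1}, {"dx": 0, "dy": 0, "dz": 0, "rx": 0, "ry": 0, "rz": 0, "claw": 1}])

```text
t: 26.28
eef_pos: [650.6, -188.9, 293.4]
tcp_rot: [3.141, -0.003, -0.437]
ft_force: [-0.1, -1.0, -1.5]
opening: 0.231
```

```bash
python3 go.py 687.5 140.3 275 0.182; python3 look.py 17 wrist scene;python3 pinm.py 308|head -1
```

```text
t 26.27 pos [ 650.6 -188.9  293.4] yaw -0.4372 F [-0.1 -1.  -1.5] op 0.231 j6 1.63
total frac [-0.1325 -0.3923  0.0226] mm [-106.  -313.8   18.1] rot frac [ 0.0006 -0.0016 -0.3942]
t 26.275 pos [ 650.63 -188.9   293.43] rot [ 3.14 -0.   -0.44] F [-0.09 -1.   -1.55] open 0.23078718798519965 j [-0.38  0.51  1.31 -0.    1.32  1.63]
area [ 295  275   50   65 2498] ztop 313.4 ell ((319.38726806640625, 317.7950439453125), (42.35606002807617, 47.72745895385742), 88.76782989501953) pos [ 647.5 -187.3  308. ] tool [ -2.9  -0.2 -17.3]
```

View pics/wrist_17.png

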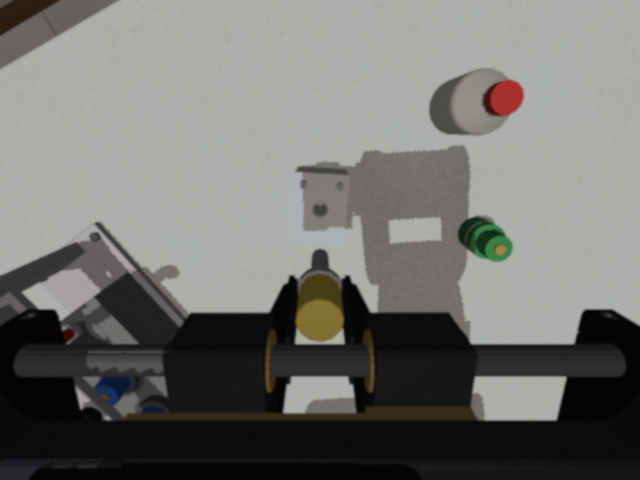

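View pics/scene_17.png

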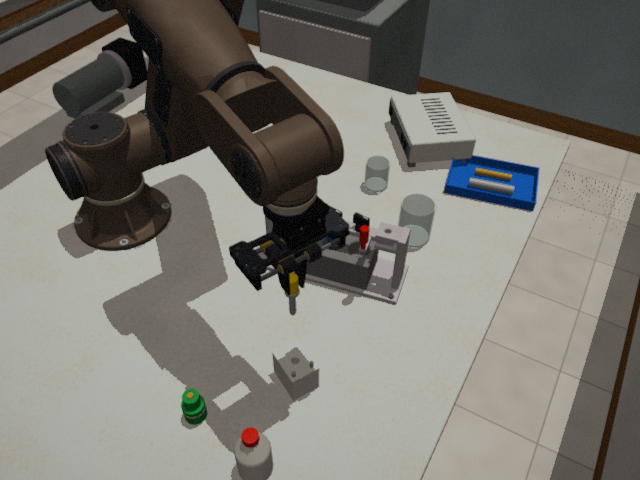

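Call:
arm_command(steps=[{"dx": 0, "dy": 0, "dz": -0.01, "rx": 0, "ry": 0, "rz": -0.0985, "claw": 1}, {"dx": 0, "dy": 0, "dz": -0.01, "rx": 0, "ry": 0, "rz": -0.0985, "claw": 1}, {"dx": 0, "dy": 0, "dz": 0, "rx": 0, "ry": 0, "rz": -0.0985, "claw": 1}, {"dx": 0, "dy": 0, "dz": 0, "rx": 0, "ry": 0, "rz": -0.0985, "claw": 1}, {"dx": 0, "dy": 0, "dz": 0, "rx": 0, "ry": 0, "rz": 0, "claw": 1}])

```text
t: 27.05
eef_pos: [648.3, -188.1, 297.2]
tcp_rot: [-3.133, 0.014, 0.199]
ft_force: [0.9, -0.2, -0.8]
opening: 0.234
```

```bash
python3 go.py 687.5 140.3 285 0.182
```

```text
t 27.05 pos [ 648.3 -188.1  297.2] yaw 0.1992 F [ 0.9 -0.2 -0.8] op 0.234 j6 0.99
total frac [ 0.1295 -0.3925  0.017 ] mm [ 103.6 -314.    13.6] rot frac [-0.0056  0.0091  0.0109]
```

Call:
arm_command(steps=[{"dx": 0.01, "dy": -0.03, "dz": -0.004, "rx": -0.0056, "ry": 0.009, "rz": 0.01, "claw": 1}, {"dx": 0.019, "dy": -0.058, "dz": -0.002, "rx": 0, "ry": 0, "rz": 0, "claw": 1}, {"dx": 0.019, "dy": -0.058, "dz": -0.002, "rx": 0, "ry": 0, "rz": 0, "claw": 1}, {"dx": 0.019, "dy": -0.058, "dz": -0.002, "rx": 0, "ry": 0, "rz": 0, "claw": 1}, {"dx": 0.019, "dy": -0.058, "dz": -0.002, "rx": 0, "ry": 0, "rz": 0, "claw": 1}, {"dx": 0.019, "dy": -0.058, "dz": -0.002, "rx": 0, "ry": 0, "rz": 0, "claw": 1}, {"dx": 0.012, "dy": -0.05, "dz": 0, "rx": 0, "ry": 0, "rz": 0, "claw": 1}, {"dx": 0, "dy": 0, "dz": 0, "rx": 0, "ry": 0, "rz": 0, "claw": 1}])

```text
t: 28.05
eef_pos: [690.2, 128.2, 299.3]
tcp_rot: [-3.138, 0.013, 0.147]
ft_force: [-1.2, -0.6, -1.2]
opening: 0.236
```

```bash
python3 go.py 687.5 140.3 270 0.182; python3 look.py 18 wrist
```

```text
t 28.05 pos [690.2 128.2 299.3] yaw 0.1469 F [-1.2 -0.6 -1.2] op 0.236 j6 1.51
total frac [-0.0006 -0.0153  0.0367] mm [ -0.5 -12.2  29.4] rot frac [-0.0022  0.0081 -0.0223]
t 28.05 pos [690.16 128.24 299.34] rot [-3.14  0.01  0.15] F [-1.22 -0.61 -1.23] open 0.23552792055497657 j [0.09 0.55 1.22 0.   1.38 1.51]
```

View pics/wrist_18.png

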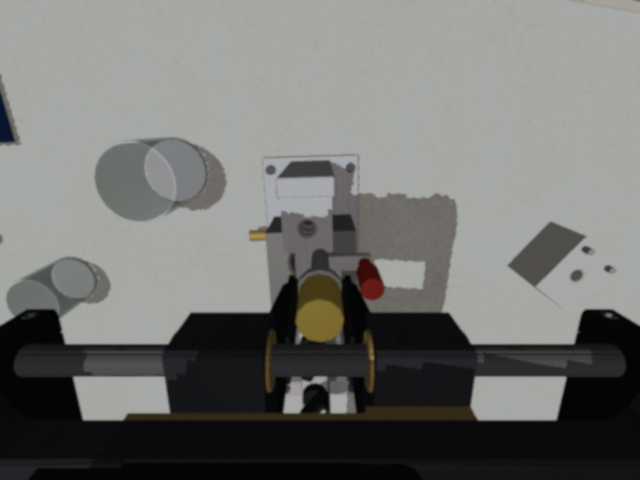

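Call:
arm_command(steps=[{"dx": -0.001, "dy": -0.0153, "dz": 0.015, "rx": -0.0022, "ry": 0.008, "rz": -0.0223, "claw": 1}, {"dx": 0, "dy": 0, "dz": 0.01, "rx": 0, "ry": 0, "rz": 0, "claw": 1}, {"dx": 0, "dy": 0, "dz": 0, "rx": 0, "ry": 0, "rz": 0, "claw": 1}])

```text
t: 28.48
eef_pos: [687.5, 135.4, 277.6]
tcp_rot: [3.14, 0.002, 0.173]
ft_force: [0.1, -0.3, -0.8]
opening: 0.233
```

```bash
python3 go.py 687.5 140.3 270 0.182; python3 look.py 19 wrist
python3 - <<'E'
from h import *
c=old('wrist'); c.save('w19c.png',(240,150,400,350),4)
print(c.proj([[687.3,139.9,166]]))
E
```

```text
t 28.48 pos [687.5 135.4 277.6] yaw 0.1733 F [ 0.1 -0.3 -0.8] op 0.233 j6 1.50
total frac [ 0.0011 -0.006   0.0095] mm [ 0.8 -4.8  7.6] rot frac [ 0.0007  0.0015 -0.0055]
t 28.475 pos [687.51 135.4  277.61] rot [3.14 0.   0.17] F [ 0.12 -0.26 -0.75] open 0.233172817289971 j [ 0.1   0.56  1.27 -0.    1.32  1.5 ]
[[313.59352357 235.28590004]]
```

View pics/w19c.png

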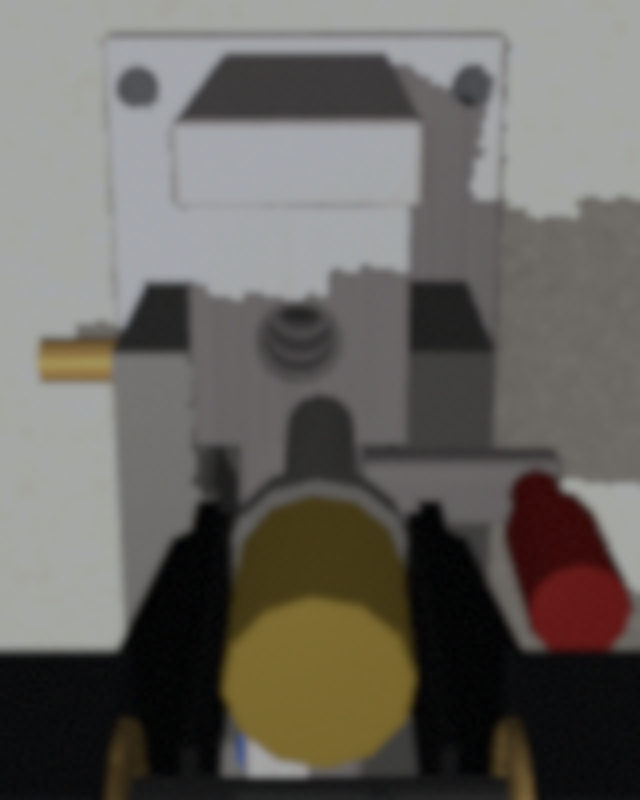

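Run:
```python
from h import *
np.set_printoptions(precision=2,suppress=True)
c=old('wrist'); s=env.state(); M=rot(s['tcp_rot']); p=s['eef_pos']
hole=c.plane((240+(299-1.5)/4,150+(342-1.5)/4),166)[0]; print('hole',hole,'tool',M.T@(hole-p))
top=c.plane((240+(319-1.5)/4,150+(681-1.5)/4),p[2]+21.6)[0]; print('top',M.T@(top-p))
# tip: nose lower end z=TCP-76.4 ; nose radius ~3.5? visible upper edge of tip at crop (320,397)
tip=c.plane((240+(320-1.5)/4,150+(397-1.5)/4),p[2]-76.4)[0]; print('tip far edge',M.T@(tip-p))
for z in (-76.4,):
  q=p+M@np.array([0,0,76.4]); print('proj of ideal tip',(c.proj(q)[0]-[240,150])*4+1.5)
  q=p+M@np.array([3.5,0,76.4]); print(c.proj(q)[0],(c.proj(q)[0]-[240,150])*4+1.5)
```

```text
hole [687.54 139.3  166.  ] tool [  0.75  -3.96 112.04]
top [ -1.57  -0.   -21.6 ]
tip far edge [ 0.68  0.26 76.4 ]
proj of ideal tip [318.53 400.59]
[319.26 245.15] [318.52 382.09]
```

Call:
arm_command(steps=[{"dx": 0.0025, "dy": -0.0052, "dz": 0.015, "rx": 0.0007, "ry": 0.0015, "rz": -0.0055, "claw": 1}, {"dx": 0, "dy": 0, "dz": 0.014, "rx": 0, "ry": 0, "rz": 0, "claw": 1}, {"dx": 0, "dy": 0, "dz": 0, "rx": 0, "ry": 0, "rz": 0, "claw": 1}])

```text
t: 28.9
eef_pos: [689.3, 138.8, 253.4]
tcp_rot: [3.142, -0.001, 0.18]
ft_force: [-1.2, -0.3, -0.6]
opening: 0.231
```

```bash
python3 go.py 689 139.5 246 0.182; python3 look.py 20 wrist scene
python3 - <<'E'
from h import *
c=old('wrist'); c.save('w20c.png',(240,150,400,350),4)
c=old('scene'); c.save('s20c.png',(340,160,440,260),6)
E
```

```text
t 28.90 pos [689.3 138.8 253.4] yaw 0.1802 F [-1.2 -0.3 -0.6] op 0.231 j6 1.50
total frac [-0.0002 -0.0009  0.0092] mm [-0.2 -0.7  7.4] rot frac [ 0.     -0.0005 -0.0012]
t 28.9 pos [689.28 138.84 253.37] rot [ 3.14 -0.    0.18] F [-1.16 -0.3  -0.59] open 0.231295179829993 j [0.1  0.58 1.3  0.   1.27 1.5 ]
```

View pics/w20c.png

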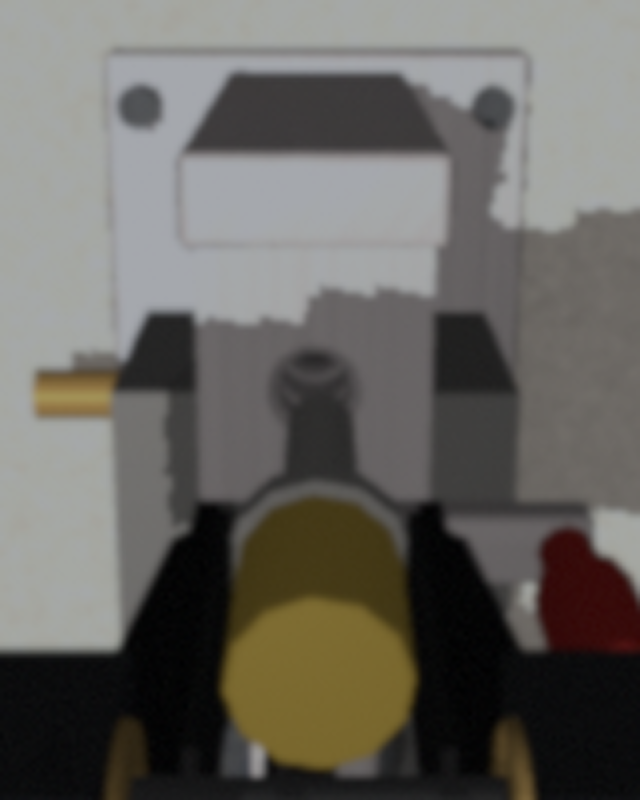

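View pics/s20c.png

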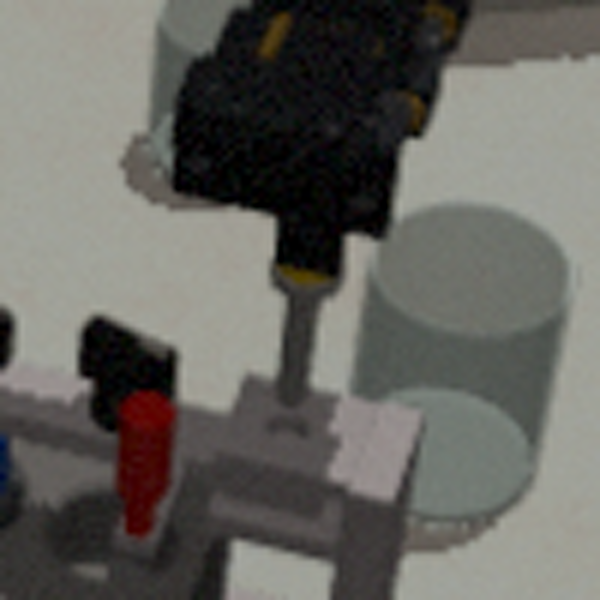

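Run:
```python
from h import *
c=old('scene'); a=c.proj([[687.5,139.7,166],[687.5,139.7,177],[688.5,139.7,177],[687.5,140.7,177]]); print(a)
# measured tip and hole px
print('hole px',(340+(291-2.5)/6,160+(425-2.5)/6),'tip',(340+(293-2.5)/6,160+(403-2.5)/6))
```

```text
[[387.53274516 231.18228282]
 [387.99786418 227.51896752]
 [388.42076921 227.67936225]
 [388.19313875 227.24085316]]
hole px (388.0833333333333, 230.41666666666669) tip (388.4166666666667, 226.75)
```

Call:
arm_command(steps=[{"dx": 0, "dy": -0.0008, "dz": 0.01, "rx": 0, "ry": -0.0005, "rz": -0.001, "claw": 1}, {"dx": 0, "dy": 0, "dz": 0.008, "rx": 0, "ry": 0, "rz": 0, "claw": 1}])

```text
t: 29.25
eef_pos: [689.8, 139.7, 240.2]
tcp_rot: [3.141, -0.003, 0.182]
ft_force: [0.7, -0.1, -0.8]
opening: 0.237
```

Call:
arm_command(steps=[{"dx": 0, "dy": 0, "dz": 0.006, "rx": 0, "ry": 0, "rz": 0, "claw": 1}])

```text
t: 29.38
eef_pos: [689.8, 139.8, 234.9]
tcp_rot: [3.141, -0.003, 0.182]
ft_force: [0.5, -0.1, -0.5]
opening: 0.23
```

```bash
python3 go.py 689 139.5 182 0.182
```

```text
t 29.38 pos [689.8 139.8 234.9] yaw 0.1821 F [ 0.5 -0.1 -0.5] op 0.230 j6 1.49
total frac [-0.0012  0.0001  0.0661] mm [-1.   0.1 52.9] rot frac [ 0.0001 -0.0019  0.0001]
```

Call:
arm_command(steps=[{"dx": -0.0005, "dy": 0, "dz": 0.006, "rx": 0, "ry": -0.002, "rz": 0, "claw": 1}, {"dx": 0, "dy": 0, "dz": 0.006, "rx": 0, "ry": 0, "rz": 0, "claw": 1}])

```text
t: 29.62
eef_pos: [689.3, 139.7, 224.6]
tcp_rot: [3.141, 0.0, 0.182]
ft_force: [-0.5, 0.5, -1.3]
opening: 0.234
```

Call:
arm_command(steps=[{"dx": 0, "dy": 0, "dz": 0.006, "rx": 0, "ry": 0, "rz": 0, "claw": 1}])

```text
t: 29.75
eef_pos: [689.3, 139.6, 219.4]
tcp_rot: [3.141, 0.001, 0.182]
ft_force: [0.4, 0.9, -1.0]
opening: 0.233
```

Call:
arm_command(steps=[{"dx": 0, "dy": 0, "dz": 0.006, "rx": 0, "ry": 0, "rz": 0, "claw": 1}])

```text
t: 29.88
eef_pos: [689.4, 139.7, 214.3]
tcp_rot: [3.141, 0.0, 0.182]
ft_force: [0.1, 0.5, -1.3]
opening: 0.231
```

Call:
arm_command(steps=[{"dx": 0, "dy": 0, "dz": 0.007, "rx": 0, "ry": 0, "rz": 0, "claw": 1}, {"dx": 0, "dy": 0, "dz": 0.007, "rx": 0, "ry": 0, "rz": 0, "claw": 1}])

```text
t: 30.12
eef_pos: [689.4, 139.7, 202.4]
tcp_rot: [3.141, 0.0, 0.182]
ft_force: [0.3, -0.3, -1.1]
opening: 0.232
```

Call:
arm_command(steps=[{"dx": 0, "dy": 0, "dz": 0.007, "rx": 0, "ry": 0, "rz": 0, "claw": 1}, {"dx": 0, "dy": 0, "dz": 0.006, "rx": 0, "ry": 0, "rz": 0, "claw": 1}])

```text
t: 30.38
eef_pos: [689.3, 139.7, 191.1]
tcp_rot: [3.141, 0.0, 0.182]
ft_force: [-0.4, -0.2, -0.6]
opening: 0.237
```

```bash
python3 go.py 689 139.5 182 0.182
```

```text
t 30.38 pos [689.3 139.7 191.1] yaw 0.1821 F [-0.4 -0.2 -0.6] op 0.237 j6 1.50
total frac [-0.0004  0.0001  0.0114] mm [-0.3  0.1  9.1] rot frac [0.0002 0.0003 0.    ]
```

Call:
arm_command(steps=[{"dx": 0, "dy": 0, "dz": 0.006, "rx": 0, "ry": 0, "rz": 0, "claw": 1}, {"dx": 0, "dy": 0, "dz": 0.004, "rx": 0, "ry": 0, "rz": 0, "claw": 1}])

```text
t: 30.62
eef_pos: [689.3, 139.7, 182.4]
tcp_rot: [3.141, 0.001, 0.182]
ft_force: [-0.8, -0.8, -0.9]
opening: 0.23
```

Call:
arm_command(steps=[{"dx": 0, "dy": 0, "dz": 0.003, "rx": 0, "ry": 0, "rz": 0, "claw": 1}])

```text
t: 30.75
eef_pos: [689.6, 139.7, 182.0]
tcp_rot: [3.141, -0.001, 0.182]
ft_force: [-9.5, -1.6, 25.1]
opening: 0.234
```

Call:
arm_command(steps=[{"dx": 0, "dy": 0, "dz": -0.002, "rx": 0, "ry": 0, "rz": 0, "claw": 0}, {"dx": 0, "dy": 0, "dz": 0, "rx": 0, "ry": 0, "rz": 0, "claw": 0}, {"dx": 0, "dy": 0, "dz": 0, "rx": 0, "ry": 0, "rz": 0, "claw": 0}, {"dx": 0, "dy": 0, "dz": -0.02, "rx": 0, "ry": 0, "rz": 0, "claw": 0}, {"dx": 0, "dy": 0, "dz": -0.05, "rx": 0, "ry": 0, "rz": 0, "claw": 0}, {"dx": 0, "dy": 0, "dz": -0.05, "rx": 0, "ry": 0, "rz": 0, "claw": 0}, {"dx": -0.04, "dy": 0, "dz": 0, "rx": 0, "ry": 0, "rz": 0, "claw": 0}, {"dx": -0.06, "dy": 0, "dz": 0, "rx": 0, "ry": 0, "rz": 0, "claw": 0}, {"dx": -0.06, "dy": 0, "dz": 0, "rx": 0, "ry": 0, "rz": 0, "claw": 0}, {"dx": 0, "dy": 0, "dz": 0, "rx": 0, "ry": 0, "rz": 0, "claw": 0}])

```text
t: 32.0
eef_pos: [560.6, 115.9, 288.6]
tcp_rot: [3.141, -0.007, 0.182]
ft_force: [0.8, 0.2, 0.3]
opening: 0.5
```

```bash
python3 go.py 565.7 117.5 270 0.182; python3 look.py 21 wrist scene; python3 pinm.py 204|head -1;  python3 - <<'E'
from h import *
c=old('scene'); c.save('s21c.png',(290,170,430,290),5)
E
```

```text
t 32.00 pos [560.6 115.9 288.6] yaw 0.1821 F [0.8 0.2 0.3] op 0.500 j6 1.48
total frac [ 0.0064 -0.0008  0.0233] mm [ 5.1 -0.6 18.6] rot frac [ 0.0006 -0.0045  0.    ]
t 32.0 pos [560.62 115.94 288.56] rot [ 3.14 -0.01  0.18] F [0.82 0.17 0.27] open 0.5003907202662721 j [ 0.09  0.35  1.59 -0.    1.2   1.48]
area [307  70  27  14 124] ztop 204.3 ell ((318.1611633300781, 63.53715515136719), (29.96830940246582, 32.61194610595703), 134.87771606445312) pos [685.5 139.3 204. ] tool [123.8  -0.6  85.2]
```

View pics/wrist_21.png

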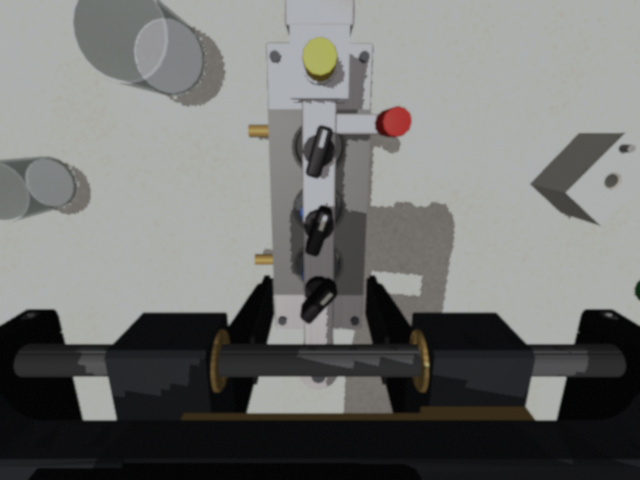

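View pics/s21c.png

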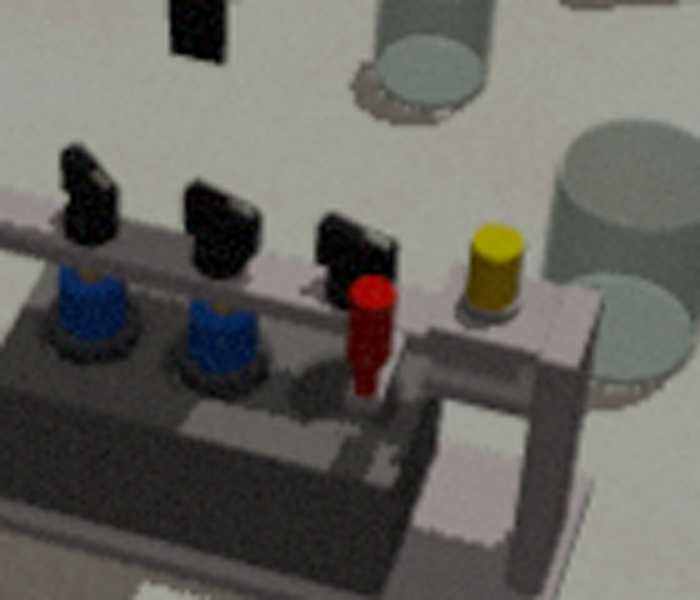

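```bash
cat > knobs.py <<'E'
from h import *
import sys
np.set_printoptions(precision=2,suppress=True)
c=Cam(sys.argv[1] if len(sys.argv)>1 else 'wrist'); c.save('wrist_k.png'); P=c.cloud(); A0=0.182
O=np.array([416.4,90.3]); u=np.array([np.cos(A0),np.sin(A0)])
g=c.hsv()[...,2]
for k in range(3):
    K=O+u*(90+62*k)
    q=P[(np.hypot(P[...,0]-K[0],P[...,1]-K[1])<30)&(P[...,2]>183)&(P[...,2]<196)&(g<140)]
    if len(q)<30: print(k,K,'few',len(q)); continue
    hull=cv2.convexHull(q[:,:2].astype(np.float32)); (cx,cy),(w,h),a=cv2.minAreaRect(hull)
    m=q[:,:2].mean(0); w_,V=np.linalg.eigh(np.cov((q[:,:2]-m).T)); v=V[:,1]
    ang=np.arctan2(v[1],v[0]); kn=(A0-ang+np.pi/2)%np.pi-np.pi/2
    print(k,'exp',K,'rect c',np.array([cx,cy]),'size',(w,h),'mean',m,'z',np.median(q[:,2]),'sd',np.sqrt(w_),'wing yaw %.3f'%ang,'knob (mod pi) %.3f'%kn, len(q))
E
python3 knobs.py wrist; python3 knobs.py scene
```

```text
0 exp [504.91 106.59] rect c [505.87 106.61] size (12.094030380249023, 37.347442626953125) mean [507.48 106.81] z 189.57543211609573 sd [ 3.45 10.86] wing yaw 2.614 knob (mod pi) 0.710 660
1 exp [565.89 117.81] rect c [566.73 117.4 ] size (12.13693904876709, 37.743370056152344) mean [567.64 117.65] z 189.69533555234568 sd [ 3.46 10.78] wing yaw 2.992 knob (mod pi) 0.331 717
2 exp [626.87 129.03] rect c [627.46 128.39] size (11.930985450744629, 37.77696990966797) mean [627.07 128.44] z 189.756276206728 sd [ 3.52 10.67] wing yaw 3.044 knob (mod pi) 0.280 770
0 exp [504.91 106.59] rect c [506.63 106.53] size (12.142395973205566, 39.32514953613281) mean [507.04 105.36] z 190.74522352506062 sd [ 3.6  11.43] wing yaw 2.650 knob (mod pi) 0.674 85
1 exp [565.89 117.81] rect c [567.45 117.16] size (13.989130973815918, 38.83467483520508) mean [568.01 116.54] z 190.23347557299888 sd [ 3.62 11.19] wing yaw 3.013 knob (mod pi) 0.311 100
2 exp [626.87 129.03] rect c [627.6  128.22] size (37.642738342285156, 16.4088191986084) mean [628.63 127.38] z 190.49198559239244 sd [ 3.88 11.41] wing yaw 3.039 knob (mod pi) 0.285 101
```

Call:
arm_command(steps=[{"dx": 0, "dy": 0, "dz": 0, "rx": 0, "ry": -0.004, "rz": -0.115, "claw": 0.3}, {"dx": 0, "dy": 0, "dz": 0, "rx": 0, "ry": 0, "rz": -0.115, "claw": 0.3}, {"dx": 0, "dy": 0, "dz": 0, "rx": 0, "ry": 0, "rz": -0.115, "claw": 0.3}, {"dx": 0, "dy": 0, "dz": 0, "rx": 0, "ry": 0, "rz": -0.115, "claw": 0.3}, {"dx": 0, "dy": 0, "dz": 0, "rx": 0, "ry": 0, "rz": -0.115, "claw": 0.3}, {"dx": 0, "dy": 0, "dz": 0, "rx": 0, "ry": 0, "rz": -0.115, "claw": 0.3}, {"dx": 0, "dy": 0, "dz": 0, "rx": 0, "ry": 0, "rz": -0.115, "claw": 0.3}, {"dx": 0, "dy": 0, "dz": 0, "rx": 0, "ry": 0, "rz": -0.115, "claw": 0.3}, {"dx": 0, "dy": 0, "dz": 0, "rx": 0, "ry": 0, "rz": -0.115, "claw": 0.3}, {"dx": 0, "dy": 0, "dz": 0, "rx": 0, "ry": 0, "rz": -0.115, "claw": 0.3}])

```text
t: 33.5
eef_pos: [571.3, 117.2, 281.7]
tcp_rot: [-3.135, -0.001, 2.047]
ft_force: [-0.3, 0.4, -0.4]
opening: 0.349
```

```bash
python3 go.py 506 106.7 230 2.614
```

```text
t 33.50 pos [571.3 117.2 281.7] yaw 2.0471 F [-0.3  0.4 -0.4] op 0.349 j6 -0.39
total frac [ 0.0256 -0.0781  0.0652] mm [ 20.5 -62.5  52.2] rot frac [-0.0041 -0.0021 -0.3609]
```

Call:
arm_command(steps=[{"dx": 0.013, "dy": -0.04, "dz": 0.01, "rx": -0.004, "ry": -0.002, "rz": 0, "claw": 0.3}, {"dx": 0.012, "dy": -0.036, "dz": 0.01, "rx": 0, "ry": 0, "rz": 0, "claw": 0.3}, {"dx": 0, "dy": 0, "dz": 0, "rx": 0, "ry": 0, "rz": -0.115, "claw": 0.3}, {"dx": 0, "dy": 0, "dz": 0, "rx": 0, "ry": 0, "rz": -0.115, "claw": 0.3}, {"dx": 0, "dy": 0, "dz": 0, "rx": 0, "ry": 0, "rz": -0.115, "claw": 0.3}, {"dx": 0, "dy": 0, "dz": 0, "rx": 0, "ry": 0, "rz": 0, "claw": 0.3}])

```text
t: 34.25
eef_pos: [510.4, 107.2, 262.9]
tcp_rot: [-3.138, -0.002, 2.607]
ft_force: [0.2, 0.1, -0.6]
opening: 0.354
```

```bash
python3 go.py 506.1 106.7 230 2.614; python3 knobs.py wrist
```

```text
t 34.25 pos [510.4 107.2 262.9] yaw 2.6066 F [ 0.2  0.1 -0.6] op 0.354 j6 -0.95
total frac [ 0.0042 -0.0031  0.0411] mm [ 3.3 -2.5 32.9] rot frac [-0.0022 -0.0011 -0.0047]
0 exp [504.91 106.59] rect c [504.84 106.76] size (11.518037796020508, 37.24927520751953) mean [503.93 107.57] z 189.8695648238072 sd [ 3.35 10.78] wing yaw 2.616 knob (mod pi) 0.708 840
1 exp [565.89 117.81] rect c [555.32 124.79] size (15.886407852172852, 3.0400304794311523) mean [552.02 124.45] z 188.08070582971203 sd [0.83 4.02] wing yaw -3.072 knob (mod pi) 0.112 49
2 [626.87 129.03] few 0
```

View pics/wrist_k.png

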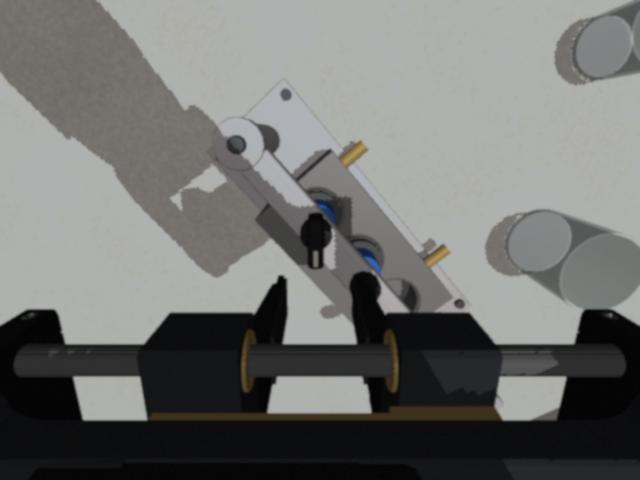

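Call:
arm_command(steps=[{"dx": 0.0048, "dy": -0.0034, "dz": 0.02, "rx": -0.002, "ry": -0.001, "rz": -0.005, "claw": 0.3}, {"dx": 0, "dy": 0, "dz": 0.03, "rx": 0, "ry": 0, "rz": 0, "claw": 0.3}, {"dx": 0, "dy": 0, "dz": 0, "rx": 0, "ry": 0, "rz": 0, "claw": 0.3}])

```text
t: 34.67
eef_pos: [506.6, 106.9, 221.9]
tcp_rot: [-3.141, 0.0, 2.599]
ft_force: [0.0, -0.7, 0.1]
opening: 0.347
```

```bash
python3 go.py 505.5 106.7 168 2.614; python3 knobs.py wrist
```

```text
t 34.67 pos [506.6 106.9 221.9] yaw 2.5995 F [ 0.  -0.7  0.1] op 0.347 j6 -0.95
total frac [ 0.0011 -0.001   0.0673] mm [ 0.8 -0.8 53.9] rot frac [-0.0001  0.     -0.0093]
0 exp [504.91 106.59] rect c [504.98 106.8 ] size (11.658681869506836, 37.938812255859375) mean [503.8  107.68] z 189.9058124921667 sd [ 3.36 10.83] wing yaw 2.611 knob (mod pi) 0.713 1149
1 [565.89 117.81] few 0
2 [626.87 129.03] few 0
```

View pics/wrist_k.png

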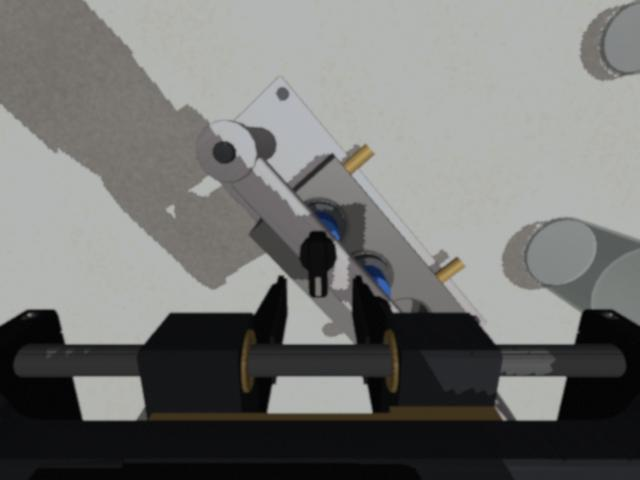

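Call:
arm_command(steps=[{"dx": 0.0012, "dy": -0.001, "dz": 0.03, "rx": 0, "ry": 0, "rz": -0.009, "claw": 0.3}, {"dx": 0, "dy": 0, "dz": 0.03, "rx": 0, "ry": 0, "rz": 0, "claw": 0.3}, {"dx": 0, "dy": 0, "dz": 0.004, "rx": 0, "ry": 0, "rz": 0, "claw": 0.3}])

```text
t: 35.1
eef_pos: [508.3, 107.1, 173.8]
tcp_rot: [3.138, 0.006, 2.609]
ft_force: [-0.2, 0.0, 0.1]
opening: 0.351
```

```bash
python3 go.py 505.3 106.8 169 2.614
```

```text
t 35.10 pos [508.3 107.1 173.8] yaw 2.6092 F [-0.2  0.   0.1] op 0.351 j6 -0.96
total frac [ 0.0031 -0.0022  0.006 ] mm [ 2.5 -1.8  4.8] rot frac [ 0.0024  0.0036 -0.003 ]
```

Call:
arm_command(steps=[{"dx": 0.0031, "dy": -0.0022, "dz": 0.005, "rx": 0.0024, "ry": 0.0036, "rz": -0.003, "claw": 0.3}, {"dx": 0, "dy": 0, "dz": 0.001, "rx": 0, "ry": 0, "rz": 0, "claw": 0.3}])

```text
t: 35.35
eef_pos: [506.1, 106.9, 170.6]
tcp_rot: [3.14, 0.002, 2.613]
ft_force: [-0.7, 0.4, -0.5]
opening: 0.348
```

```bash
python3 go.py 505.3 106.8 169 2.614
```

```text
t 35.35 pos [506.1 106.9 170.6] yaw 2.6131 F [-0.7  0.4 -0.5] op 0.348 j6 -0.96
total frac [ 0.0008 -0.0006  0.002 ] mm [ 0.6 -0.5  1.6] rot frac [ 0.0007  0.001  -0.0006]
```

Call:
arm_command(steps=[{"dx": 0.0006, "dy": -0.0006, "dz": 0, "rx": 0.0007, "ry": 0.001, "rz": 0, "claw": 1}, {"dx": 0, "dy": 0, "dz": 0, "rx": 0, "ry": 0, "rz": 0, "claw": 1}, {"dx": 0, "dy": 0, "dz": 0, "rx": 0, "ry": 0, "rz": 0, "claw": 1}, {"dx": 0, "dy": 0, "dz": 0, "rx": 0, "ry": 0, "rz": 0, "claw": 1}, {"dx": 0, "dy": 0, "dz": 0, "rx": 0, "ry": 0, "rz": 0.08, "claw": 1}, {"dx": 0, "dy": 0, "dz": 0, "rx": 0, "ry": 0, "rz": 0.08, "claw": 1}])

```text
t: 36.1
eef_pos: [505.5, 106.5, 171.9]
tcp_rot: [3.141, 0.001, 2.355]
ft_force: [-1.1, -0.7, 0.5]
opening: 0.124
```

```bash
python3 go.py 505.3 106.8 170 2.614; python3 -c "
from cell import env; print(env.state()['moment'])"
```

```text
t 36.10 pos [505.5 106.5 171.9] yaw 2.3553 F [-1.1 -0.7  0.5] op 0.124 j6 -0.70
total frac [0.0004 0.0001 0.0023] mm [0.3 0.1 1.9] rot frac [ 0.0002  0.0006 -0.1647]
[-0.11376935  0.00948805  0.06254028]
```

Call:
arm_command(steps=[{"dx": 0, "dy": 0, "dz": 0.001, "rx": 0, "ry": 0, "rz": 0.1, "claw": 1}, {"dx": 0, "dy": 0, "dz": 0, "rx": 0, "ry": 0, "rz": 0.1, "claw": 1}, {"dx": 0, "dy": 0, "dz": 0, "rx": 0, "ry": 0, "rz": 0.1, "claw": 1}, {"dx": 0, "dy": 0, "dz": 0, "rx": 0, "ry": 0, "rz": 0.1, "claw": 1}])

```text
t: 36.6
eef_pos: [505.1, 106.3, 171.9]
tcp_rot: [3.141, 0.001, 1.707]
ft_force: [-0.7, -0.4, 0.6]
opening: 0.123
```

```bash
python3 go.py 505.3 106.8 170 0.92; python3 -c "
from cell import env; print(env.state()['moment'])"
```

```text
t 36.60 pos [505.1 106.3 171.9] yaw 1.7067 F [-0.7 -0.4  0.6] op 0.123 j6 -0.06
total frac [0.0006 0.0003 0.0023] mm [0.4 0.3 1.9] rot frac [5.000e-04 4.000e-04 5.008e-01]
[-0.1256561   0.0372862   0.05888159]
```

Call:
arm_command(steps=[{"dx": 0, "dy": 0, "dz": 0.001, "rx": 0, "ry": 0, "rz": 0.1, "claw": 1}, {"dx": 0, "dy": 0, "dz": 0, "rx": 0, "ry": 0, "rz": 0.1, "claw": 1}, {"dx": 0, "dy": 0, "dz": 0, "rx": 0, "ry": 0, "rz": 0.1, "claw": 1}, {"dx": 0, "dy": 0, "dz": 0, "rx": 0, "ry": 0, "rz": 0.1, "claw": 1}])

```text
t: 37.1
eef_pos: [504.7, 106.4, 171.9]
tcp_rot: [3.141, 0.001, 1.057]
ft_force: [0.2, 0.0, 0.3]
opening: 0.127
```

Call:
arm_command(steps=[{"dx": 0, "dy": 0, "dz": 0, "rx": 0, "ry": 0, "rz": 0.05, "claw": 1}, {"dx": 0, "dy": 0, "dz": 0, "rx": 0, "ry": 0, "rz": 0.04, "claw": 1}])

```text
t: 37.35
eef_pos: [504.6, 106.4, 171.9]
tcp_rot: [3.141, 0.001, 0.91]
ft_force: [-0.6, -1.5, -1.0]
opening: 0.127
```

```bash
python3 go.py 505.3 106.8 170 0.92; python3 -c "
from cell import env; print(env.state()['moment'])"
```

```text
t 37.35 pos [504.6 106.4 171.9] yaw 0.9100 F [-0.6 -1.5 -1. ] op 0.127 j6 0.74
total frac [0.001  0.0004 0.0023] mm [0.8 0.3 1.9] rot frac [ 0.0004  0.0006 -0.0064]
[-0.36145599  0.01714337  0.25733535]
```

Call:
arm_command(steps=[{"dx": 0, "dy": 0, "dz": 0, "rx": 0, "ry": 0, "rz": 0.04, "claw": 1}, {"dx": 0, "dy": 0, "dz": 0, "rx": 0, "ry": 0, "rz": 0.04, "claw": 1}])

```text
t: 37.6
eef_pos: [504.6, 106.1, 171.9]
tcp_rot: [3.14, 0.002, 0.783]
ft_force: [-2.1, -1.9, 1.2]
opening: 0.14
```

```bash
python3 go.py 505.3 106.8 170 0.92; python3 -c "
from cell import env; print(env.state()['moment'])"
```

```text
t 37.60 pos [504.6 106.1 171.9] yaw 0.7831 F [-2.1 -1.9  1.2] op 0.140 j6 0.87
total frac [ 0.0012 -0.      0.0024] mm [ 1.  -0.   1.9] rot frac [ 0.001   0.0011 -0.0872]
[-0.39583245  0.3437283   0.81456018]
```

Call:
arm_command(steps=[{"dx": 0, "dy": 0, "dz": 0, "rx": 0, "ry": 0, "rz": -0.05, "claw": 0.3}, {"dx": 0, "dy": 0, "dz": 0, "rx": 0, "ry": 0, "rz": 0, "claw": 0.3}, {"dx": 0, "dy": 0, "dz": 0, "rx": 0, "ry": 0, "rz": 0, "claw": 0.3}, {"dx": 0, "dy": 0, "dz": -0.02, "rx": 0, "ry": 0, "rz": 0, "claw": 0.3}, {"dx": 0, "dy": 0, "dz": -0.05, "rx": 0, "ry": 0, "rz": 0, "claw": 0.3}, {"dx": 0, "dy": 0, "dz": -0.05, "rx": 0, "ry": 0, "rz": 0, "claw": 0.3}, {"dx": 0, "dy": 0, "dz": 0, "rx": 0, "ry": 0, "rz": -0.1, "claw": 0.3}, {"dx": 0, "dy": 0, "dz": 0, "rx": 0, "ry": 0, "rz": -0.115, "claw": 0.3}, {"dx": 0, "dy": 0, "dz": 0, "rx": 0, "ry": 0, "rz": -0.115, "claw": 0.3}, {"dx": 0, "dy": 0, "dz": 0, "rx": 0, "ry": 0, "rz": -0.115, "claw": 0.3}])

```text
t: 38.85
eef_pos: [504.9, 106.4, 271.4]
tcp_rot: [3.141, 0.002, 1.571]
ft_force: [-0.6, 0.4, -0.0]
opening: 0.349
```

Call:
arm_command(steps=[{"dx": 0, "dy": 0, "dz": 0, "rx": 0, "ry": 0, "rz": -0.115, "claw": 0.3}, {"dx": 0, "dy": 0, "dz": 0, "rx": 0, "ry": 0, "rz": -0.115, "claw": 0.3}, {"dx": 0, "dy": 0, "dz": 0, "rx": 0, "ry": 0, "rz": -0.115, "claw": 0.3}, {"dx": 0, "dy": 0, "dz": 0, "rx": 0, "ry": 0, "rz": -0.115, "claw": 0.3}, {"dx": 0, "dy": 0, "dz": 0, "rx": 0, "ry": 0, "rz": -0.115, "claw": 0.3}, {"dx": 0, "dy": 0, "dz": 0, "rx": 0, "ry": 0, "rz": -0.115, "claw": 0.3}, {"dx": 0, "dy": 0, "dz": 0, "rx": 0, "ry": 0, "rz": -0.115, "claw": 0.3}, {"dx": 0, "dy": 0, "dz": 0, "rx": 0, "ry": 0, "rz": -0.115, "claw": 0.3}, {"dx": 0, "dy": 0, "dz": 0, "rx": 0, "ry": 0, "rz": 0, "claw": 0.3}])

```text
t: 39.98
eef_pos: [504.7, 106.5, 271.4]
tcp_rot: [-3.14, 0.001, 3.053]
ft_force: [-0.3, 0.4, -0.0]
opening: 0.35
```

```bash
python3 go.py 566.8 117.5 230 2.992; python3 knobs.py wrist
```

```text
t 39.98 pos [504.7 106.5 271.4] yaw 3.0526 F [-0.3  0.4 -0. ] op 0.350 j6 -1.40
total frac [-0.076   0.0207  0.0519] mm [-60.8  16.6  41.5] rot frac [-0.0008  0.001   0.0386]
0 exp [504.91 106.59] rect c [505.3  106.68] size (37.91195297241211, 12.455021858215332) mean [504.08 106.67] z 189.80840368899072 sd [ 3.48 10.72] wing yaw 0.920 knob (mod pi) -0.738 838
1 exp [565.89 117.81] rect c [565.93 117.72] size (12.093267440795898, 37.73970031738281) mean [563.12 117.77] z 189.86635925628684 sd [ 3.54 10.74] wing yaw 2.984 knob (mod pi) 0.339 642
2 exp [626.87 129.03] rect c [632.53 127.62] size (11.810026168823242, 26.12923240661621) mean [632.35 127.16] z 190.05378376189378 sd [3.46 7.03] wing yaw 3.110 knob (mod pi) 0.214 300
```

View pics/wrist_k.png

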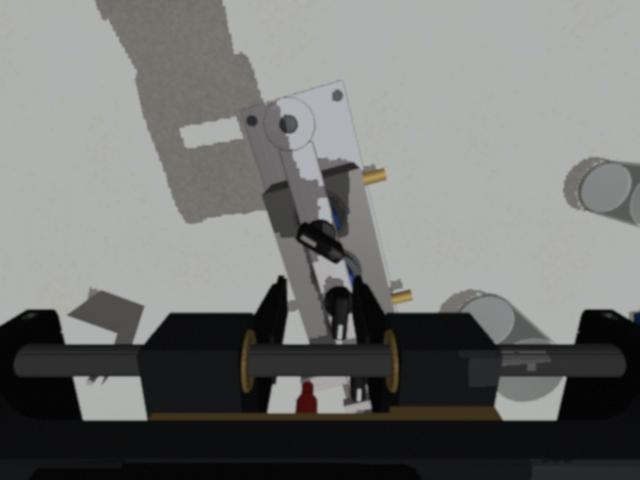

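Call:
arm_command(steps=[{"dx": -0.038, "dy": 0.01, "dz": 0.005, "rx": 0, "ry": 0.001, "rz": 0.038, "claw": 0.3}, {"dx": -0.034, "dy": 0.008, "dz": 0.02, "rx": 0, "ry": 0, "rz": 0, "claw": 0.3}, {"dx": 0, "dy": 0, "dz": 0.01, "rx": 0, "ry": 0, "rz": 0, "claw": 0.3}, {"dx": 0, "dy": 0, "dz": 0, "rx": 0, "ry": 0, "rz": 0, "claw": 0.3}])

```text
t: 40.52
eef_pos: [564.6, 113.9, 243.0]
tcp_rot: [-3.14, 0.0, 2.971]
ft_force: [-0.4, -0.4, 0.5]
opening: 0.351
```

```bash
python3 go.py 566.4 117.6 170 2.987; python3 knobs.py wrist
```

```text
t 40.52 pos [564.6 113.9 243. ] yaw 2.9713 F [-0.4 -0.4  0.5] op 0.351 j6 -1.32
total frac [-0.0014  0.005   0.0913] mm [-1.2  4.  73. ] rot frac [-0.0007  0.0002 -0.01  ]
0 exp [504.91 106.59] rect c [505.38 106.67] size (37.77599334716797, 12.206243515014648) mean [504.97 106.94] z 189.87002990219798 sd [ 3.46 10.6 ] wing yaw 0.920 knob (mod pi) -0.738 1203
1 exp [565.89 117.81] rect c [566.14 117.56] size (11.934755325317383, 37.88737106323242) mean [564.66 117.94] z 189.87502651140932 sd [ 3.41 10.88] wing yaw 2.988 knob (mod pi) 0.336 982
2 exp [626.87 129.03] rect c [619.3  125.77] size (6.514258861541748, 23.277116775512695) mean [619.05 126.15] z 189.74302049539904 sd [1.67 7.07] wing yaw 3.080 knob (mod pi) 0.244 264
```

Call:
arm_command(steps=[{"dx": -0.0014, "dy": 0.005, "dz": 0.02, "rx": 0, "ry": 0, "rz": -0.01, "claw": 0.3}, {"dx": 0, "dy": 0, "dz": 0.03, "rx": 0, "ry": 0, "rz": 0, "claw": 0.3}, {"dx": 0, "dy": 0, "dz": 0.03, "rx": 0, "ry": 0, "rz": 0, "claw": 0.3}, {"dx": 0, "dy": 0, "dz": 0.006, "rx": 0, "ry": 0, "rz": 0, "claw": 0.3}])

```text
t: 41.08
eef_pos: [565.5, 118.4, 172.9]
tcp_rot: [-3.141, 0.003, 2.988]
ft_force: [0.2, -0.5, 0.6]
opening: 0.353
```

```bash
python3 go.py 566.3 117.6 170 2.987
```

```text
t 41.08 pos [565.5 118.4 172.9] yaw 2.9878 F [ 0.2 -0.5  0.6] op 0.353 j6 -1.32
total frac [-0.0012 -0.0008  0.0036] mm [-0.9 -0.7  2.9] rot frac [-0.0001  0.0022  0.0005]
```

Call:
arm_command(steps=[{"dx": -0.0012, "dy": -0.0008, "dz": 0.003, "rx": 0, "ry": 0.0022, "rz": 0, "claw": 0.3}, {"dx": 0, "dy": 0, "dz": 0, "rx": 0, "ry": 0, "rz": 0, "claw": 1}, {"dx": 0, "dy": 0, "dz": 0, "rx": 0, "ry": 0, "rz": 0, "claw": 1}, {"dx": 0, "dy": 0, "dz": 0, "rx": 0, "ry": 0, "rz": 0, "claw": 1}, {"dx": 0, "dy": 0, "dz": 0, "rx": 0, "ry": 0, "rz": 0, "claw": 1}, {"dx": 0, "dy": 0, "dz": 0, "rx": 0, "ry": 0, "rz": 0.08, "claw": 1}, {"dx": 0, "dy": 0, "dz": 0, "rx": 0, "ry": 0, "rz": 0.1, "claw": 1}])

```text
t: 41.95
eef_pos: [566.8, 117.5, 172.1]
tcp_rot: [3.141, 0.002, 2.698]
ft_force: [-0.3, -1.7, -1.2]
opening: 0.124
```

```bash
python3 go.py 566.3 117.6 170 0.92; python3 -c "
from cell import env; print(env.state()['moment'])"
```

```text
t 41.95 pos [566.8 117.5 172.1] yaw 2.6983 F [-0.3 -1.7 -1.2] op 0.124 j6 -1.04
total frac [ 0.0006 -0.0001  0.0026] mm [ 0.5 -0.1  2.1] rot frac [1.4000e-03 6.0000e-04 1.1321e+00]
[-0.13182176 -0.1394583   0.01514327]
```

Call:
arm_command(steps=[{"dx": 0, "dy": 0, "dz": 0.001, "rx": 0, "ry": 0, "rz": 0.1, "claw": 1}, {"dx": 0, "dy": 0, "dz": 0, "rx": 0, "ry": 0, "rz": 0.1, "claw": 1}, {"dx": 0, "dy": 0, "dz": 0, "rx": 0, "ry": 0, "rz": 0.1, "claw": 1}, {"dx": 0, "dy": 0, "dz": 0, "rx": 0, "ry": 0, "rz": 0.1, "claw": 1}, {"dx": 0, "dy": 0, "dz": 0, "rx": 0, "ry": 0, "rz": 0.1, "claw": 1}, {"dx": 0, "dy": 0, "dz": 0, "rx": 0, "ry": 0, "rz": 0.1, "claw": 1}])

```text
t: 42.7
eef_pos: [566.2, 117.0, 172.1]
tcp_rot: [3.141, 0.002, 1.725]
ft_force: [-1.3, -0.0, -1.2]
opening: 0.123
```

```bash
python3 go.py 566.3 117.6 170 0.92; python3 -c "
from cell import env; print(env.state()['moment'])"
```

```text
t 42.70 pos [566.2 117.  172.1] yaw 1.7246 F [-1.3 -0.  -1.2] op 0.123 j6 -0.06
total frac [0.0007 0.0003 0.0026] mm [0.6 0.2 2.1] rot frac [0.001  0.0007 0.5122]
[-0.0727925  -0.0623824   0.06907537]
```

Call:
arm_command(steps=[{"dx": 0, "dy": 0, "dz": 0.001, "rx": 0, "ry": 0, "rz": 0.1, "claw": 1}, {"dx": 0, "dy": 0, "dz": 0, "rx": 0, "ry": 0, "rz": 0.1, "claw": 1}, {"dx": 0, "dy": 0, "dz": 0, "rx": 0, "ry": 0, "rz": 0.1, "claw": 1}, {"dx": 0, "dy": 0, "dz": 0, "rx": 0, "ry": 0, "rz": 0.1, "claw": 1}, {"dx": 0, "dy": 0, "dz": 0, "rx": 0, "ry": 0, "rz": 0.05, "claw": 1}, {"dx": 0, "dy": 0, "dz": 0, "rx": 0, "ry": 0, "rz": 0.05, "claw": 1}])

```text
t: 43.45
eef_pos: [565.5, 117.1, 172.1]
tcp_rot: [3.14, 0.001, 0.912]
ft_force: [0.1, 0.4, -1.9]
opening: 0.125
```

Call:
arm_command(steps=[{"dx": 0, "dy": 0, "dz": 0, "rx": 0, "ry": 0, "rz": 0.04, "claw": 1}])

```text
t: 43.58
eef_pos: [565.5, 116.9, 172.1]
tcp_rot: [3.14, 0.001, 0.848]
ft_force: [0.5, -1.5, -1.3]
opening: 0.132
```

```bash
python3 go.py 566.3 117.6 170 0.92; python3 -c "
from cell import env; print(env.state()['moment'])"
```

```text
t 43.58 pos [565.5 116.9 172.1] yaw 0.8479 F [ 0.5 -1.5 -1.3] op 0.132 j6 0.82
total frac [0.0013 0.0002 0.0026] mm [1.  0.1 2.1] rot frac [ 0.0012  0.0009 -0.0459]
[-0.28389895 -0.10411571  0.80463451]
```

At the stop (moment 0.8 N m). Release, lift, turn back, move to knob 2.

Call:
arm_command(steps=[{"dx": 0, "dy": 0, "dz": 0, "rx": 0, "ry": 0, "rz": -0.03, "claw": 0.3}, {"dx": 0, "dy": 0, "dz": 0, "rx": 0, "ry": 0, "rz": 0, "claw": 0.3}, {"dx": 0, "dy": 0, "dz": 0, "rx": 0, "ry": 0, "rz": 0, "claw": 0.3}, {"dx": 0, "dy": 0, "dz": -0.02, "rx": 0, "ry": 0, "rz": 0, "claw": 0.3}, {"dx": 0, "dy": 0, "dz": -0.05, "rx": 0, "ry": 0, "rz": 0, "claw": 0.3}, {"dx": 0, "dy": 0, "dz": -0.05, "rx": 0, "ry": 0, "rz": 0, "claw": 0.3}, {"dx": 0, "dy": 0, "dz": 0, "rx": 0, "ry": 0, "rz": -0.1, "claw": 0.3}, {"dx": 0, "dy": 0, "dz": 0, "rx": 0, "ry": 0, "rz": -0.115, "claw": 0.3}, {"dx": 0, "dy": 0, "dz": 0, "rx": 0, "ry": 0, "rz": -0.115, "claw": 0.3}, {"dx": 0, "dy": 0, "dz": 0, "rx": 0, "ry": 0, "rz": -0.115, "claw": 0.3}])

```text
t: 44.82
eef_pos: [565.9, 117.3, 280.0]
tcp_rot: [3.134, 0.002, 1.611]
ft_force: [0.2, 0.2, 0.3]
opening: 0.341
```

Call:
arm_command(steps=[{"dx": 0, "dy": 0, "dz": 0, "rx": 0, "ry": 0, "rz": -0.115, "claw": 0.3}, {"dx": 0, "dy": 0, "dz": 0, "rx": 0, "ry": 0, "rz": -0.115, "claw": 0.3}, {"dx": 0, "dy": 0, "dz": 0, "rx": 0, "ry": 0, "rz": -0.115, "claw": 0.3}, {"dx": 0, "dy": 0, "dz": 0, "rx": 0, "ry": 0, "rz": -0.115, "claw": 0.3}, {"dx": 0, "dy": 0, "dz": 0, "rx": 0, "ry": 0, "rz": -0.115, "claw": 0.3}, {"dx": 0, "dy": 0, "dz": 0, "rx": 0, "ry": 0, "rz": -0.115, "claw": 0.3}, {"dx": 0, "dy": 0, "dz": 0, "rx": 0, "ry": 0, "rz": -0.115, "claw": 0.3}, {"dx": 0, "dy": 0, "dz": 0, "rx": 0, "ry": 0, "rz": -0.11, "claw": 0.3}, {"dx": 0, "dy": 0, "dz": 0, "rx": 0, "ry": 0, "rz": 0, "claw": 0.3}])

```text
t: 45.95
eef_pos: [566.0, 117.5, 291.7]
tcp_rot: [3.141, 0.018, 3.093]
ft_force: [-0.2, -0.1, 0.8]
opening: 0.351
```

```bash
python3 go.py 627.4 128.5 240 3.042; python3 knobs.py wrist
```

```text
t 45.95 pos [566.  117.5 291.7] yaw 3.0928 F [-0.2 -0.1  0.8] op 0.351 j6 -1.43
total frac [-0.0748  0.0175  0.066 ] mm [-59.8  14.   52.8] rot frac [0.0007 0.0117 0.0323]
0 exp [504.91 106.59] rect c [505.49 106.75] size (37.877628326416016, 12.032995223999023) mean [505.05 106.79] z 189.83880625071248 sd [ 3.45 10.63] wing yaw 0.919 knob (mod pi) -0.737 841
1 exp [565.89 117.81] rect c [566.38 117.7 ] size (38.016212463378906, 12.264583587646484) mean [565.18 117.63] z 189.84041424091524 sd [ 3.49 10.74] wing yaw 0.916 knob (mod pi) -0.734 736
2 exp [626.87 129.03] rect c [627.35 128.64] size (12.078879356384277, 38.498313903808594) mean [624.4 128.6] z 189.83127831827892 sd [ 3.57 10.97] wing yaw 3.034 knob (mod pi) 0.289 567
```

Call:
arm_command(steps=[{"dx": -0.038, "dy": 0.009, "dz": 0.02, "rx": 0, "ry": 0.0117, "rz": 0.035, "claw": 0.3}, {"dx": -0.033, "dy": 0.008, "dz": 0.03, "rx": 0, "ry": 0, "rz": 0, "claw": 0.3}, {"dx": 0, "dy": 0, "dz": 0.01, "rx": 0, "ry": 0, "rz": 0, "claw": 0.3}, {"dx": 0, "dy": 0, "dz": 0, "rx": 0, "ry": 0, "rz": 0, "claw": 0.3}])

```text
t: 46.5
eef_pos: [625.1, 126.9, 245.8]
tcp_rot: [3.14, 0.002, 3.019]
ft_force: [-0.2, -0.1, 0.2]
opening: 0.351
```

```bash
python3 go.py 627.4 128.5 170 3.036; python3 knobs.py wrist
```

```text
t 46.50 pos [625.1 126.9 245.8] yaw 3.0187 F [-0.2 -0.1  0.2] op 0.351 j6 -1.35
total frac [-0.0024  0.0022  0.0948] mm [-1.9  1.8 75.8] rot frac [ 0.0012  0.0014 -0.011 ]
0 exp [504.91 106.59] rect c [505.43 106.63] size (38.321983337402344, 12.060498237609863) mean [505.91 107.03] z 189.78901544558573 sd [ 3.41 10.72] wing yaw 0.915 knob (mod pi) -0.733 1481
1 exp [565.89 117.81] rect c [566.43 117.72] size (37.94814682006836, 12.241430282592773) mean [565.96 117.85] z 189.86437195560006 sd [ 3.46 10.62] wing yaw 0.918 knob (mod pi) -0.736 1180
2 exp [626.87 129.03] rect c [626.88 128.71] size (11.986312866210938, 37.085205078125) mean [625.74 128.79] z 189.84772481913222 sd [ 3.4  10.79] wing yaw 3.047 knob (mod pi) 0.277 944
```

View pics/wrist_k.png

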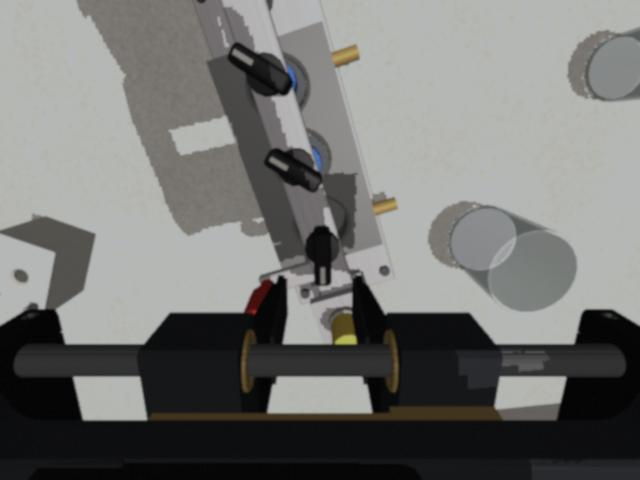

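Call:
arm_command(steps=[{"dx": -0.0022, "dy": 0.0022, "dz": 0.02, "rx": 0.001, "ry": 0.0014, "rz": -0.013, "claw": 0.3}, {"dx": 0, "dy": 0, "dz": 0.03, "rx": 0, "ry": 0, "rz": 0, "claw": 0.3}, {"dx": 0, "dy": 0, "dz": 0.03, "rx": 0, "ry": 0, "rz": 0, "claw": 0.3}, {"dx": 0, "dy": 0, "dz": 0.008, "rx": 0, "ry": 0, "rz": 0, "claw": 0.3}])

```text
t: 47.05
eef_pos: [626.5, 128.7, 175.4]
tcp_rot: [3.141, 0.004, 3.041]
ft_force: [-0.8, -0.3, -0.8]
opening: 0.35
```

```bash
python3 go.py 627.1 128.6 170 3.04
```

```text
t 47.05 pos [626.5 128.7 175.4] yaw 3.0410 F [-0.8 -0.3 -0.8] op 0.350 j6 -1.37
total frac [-0.0007 -0.0001  0.0067] mm [-0.5 -0.1  5.4] rot frac [0.0006 0.0028 0.0007]
```

Call:
arm_command(steps=[{"dx": -0.0006, "dy": 0, "dz": 0.005, "rx": 0.0005, "ry": 0.0028, "rz": 0, "claw": 0.3}, {"dx": 0, "dy": 0, "dz": 0.001, "rx": 0, "ry": 0, "rz": 0, "claw": 1}, {"dx": 0, "dy": 0, "dz": 0, "rx": 0, "ry": 0, "rz": 0, "claw": 1}, {"dx": 0, "dy": 0, "dz": 0, "rx": 0, "ry": 0, "rz": 0, "claw": 1}, {"dx": 0, "dy": 0, "dz": 0, "rx": 0, "ry": 0, "rz": 0, "claw": 1}, {"dx": 0, "dy": 0, "dz": 0, "rx": 0, "ry": 0, "rz": 0.08, "claw": 1}, {"dx": 0, "dy": 0, "dz": 0, "rx": 0, "ry": 0, "rz": 0.1, "claw": 1}])

```text
t: 47.92
eef_pos: [627.5, 128.7, 172.1]
tcp_rot: [3.141, 0.002, 2.752]
ft_force: [0.4, -0.2, -1.2]
opening: 0.126
```

```bash
python3 go.py 627.1 128.6 170 0.92; python3 -c "
from cell import env; print(env.state()['moment'])"
```

```text
t 47.92 pos [627.5 128.7 172.1] yaw 2.7518 F [ 0.4 -0.2 -1.2] op 0.126 j6 -1.08
total frac [ 0.0004 -0.0003  0.0026] mm [ 0.3 -0.2  2.1] rot frac [1.4000e-03 3.0000e-04 1.1662e+00]
[-0.02556584 -0.17040474  0.0532195 ]
```

Call:
arm_command(steps=[{"dx": 0, "dy": 0, "dz": 0.001, "rx": 0, "ry": 0, "rz": 0.1, "claw": 1}, {"dx": 0, "dy": 0, "dz": 0, "rx": 0, "ry": 0, "rz": 0.1, "claw": 1}, {"dx": 0, "dy": 0, "dz": 0, "rx": 0, "ry": 0, "rz": 0.1, "claw": 1}, {"dx": 0, "dy": 0, "dz": 0, "rx": 0, "ry": 0, "rz": 0.1, "claw": 1}, {"dx": 0, "dy": 0, "dz": 0, "rx": 0, "ry": 0, "rz": 0.1, "claw": 1}, {"dx": 0, "dy": 0, "dz": 0, "rx": 0, "ry": 0, "rz": 0.1, "claw": 1}])

```text
t: 48.68
eef_pos: [627.1, 128.3, 172.1]
tcp_rot: [3.14, 0.001, 1.778]
ft_force: [-0.4, 0.1, -1.0]
opening: 0.121
```

Call:
arm_command(steps=[{"dx": 0, "dy": 0, "dz": 0.001, "rx": 0, "ry": 0, "rz": 0.1, "claw": 1}, {"dx": 0, "dy": 0, "dz": 0, "rx": 0, "ry": 0, "rz": 0.1, "claw": 1}, {"dx": 0, "dy": 0, "dz": 0, "rx": 0, "ry": 0, "rz": 0.1, "claw": 1}, {"dx": 0, "dy": 0, "dz": 0, "rx": 0, "ry": 0, "rz": 0.1, "claw": 1}, {"dx": 0, "dy": 0, "dz": 0, "rx": 0, "ry": 0, "rz": 0.06, "claw": 1}, {"dx": 0, "dy": 0, "dz": 0, "rx": 0, "ry": 0, "rz": 0.05, "claw": 1}])

```text
t: 49.42
eef_pos: [626.8, 128.3, 172.1]
tcp_rot: [3.14, -0.0, 0.949]
ft_force: [0.2, 0.4, -1.1]
opening: 0.123
```

Call:
arm_command(steps=[{"dx": 0, "dy": 0, "dz": 0, "rx": 0, "ry": 0, "rz": 0.04, "claw": 1}])

```text
t: 49.55
eef_pos: [626.7, 128.2, 172.1]
tcp_rot: [3.14, 0.0, 0.884]
ft_force: [0.7, -2.4, -2.0]
opening: 0.125
```

```bash
python3 go.py 627.1 128.6 170 0.92; python3 -c "
from cell import env; print(env.state()['moment'])"
```

```text
t 49.55 pos [626.7 128.2 172.1] yaw 0.8844 F [ 0.7 -2.4 -2. ] op 0.125 j6 0.79
total frac [0.0006 0.     0.0027] mm [0.5 0.  2.1] rot frac [ 0.0013  0.0001 -0.0227]
[-0.43183495 -0.1621401   0.54065192]
```

Call:
arm_command(steps=[{"dx": 0, "dy": 0, "dz": 0, "rx": 0, "ry": 0, "rz": 0.03, "claw": 1}])

```text
t: 49.68
eef_pos: [626.7, 128.1, 172.1]
tcp_rot: [3.139, 0.0, 0.837]
ft_force: [0.3, -0.1, -1.8]
opening: 0.132
```

Call:
arm_command(steps=[{"dx": 0, "dy": 0, "dz": 0, "rx": 0, "ry": 0, "rz": -0.03, "claw": 0.3}, {"dx": 0, "dy": 0, "dz": 0, "rx": 0, "ry": 0, "rz": 0, "claw": 0.3}, {"dx": 0, "dy": 0, "dz": 0, "rx": 0, "ry": 0, "rz": 0, "claw": 0.3}, {"dx": 0, "dy": 0, "dz": -0.02, "rx": 0, "ry": 0, "rz": 0, "claw": 0.3}, {"dx": 0, "dy": 0, "dz": -0.05, "rx": 0, "ry": 0, "rz": 0, "claw": 0.3}, {"dx": 0, "dy": 0, "dz": -0.05, "rx": 0, "ry": 0, "rz": 0, "claw": 0.3}, {"dx": -0.05, "dy": 0.05, "dz": -0.01, "rx": 0, "ry": 0, "rz": 0, "claw": 0.3}, {"dx": -0.05, "dy": 0.05, "dz": 0, "rx": 0, "ry": 0, "rz": 0, "claw": 0.3}, {"dx": 0, "dy": 0, "dz": 0, "rx": 0, "ry": 0, "rz": 0, "claw": 0.3}])

```text
t: 50.8
eef_pos: [638.3, 13.5, 287.3]
tcp_rot: [3.134, -0.003, 0.883]
ft_force: [-0.1, 0.6, 0.9]
opening: 0.35
```

```bash
python3 look.py 22 wrist scene top; python3 knobs.py wrist; python3 knobs.py scene;  python3 - <<'E'
from h import *
c=old('scene'); c.save('s22c.png',(250,170,430,310),4)
E
```

```text
t 50.8 pos [638.31  13.52 287.3 ] rot [ 3.13 -0.    0.88] F [-0.1   0.63  0.87] open 0.3501756854257684 j [-0.08  0.45  1.43 -0.    1.25  0.61]
0 exp [504.91 106.59] rect c [506.05 106.12] size (38.50554656982422, 12.635610580444336) mean [508.48 106.85] z 189.28642411678194 sd [ 3.47 10.61] wing yaw 0.943 knob (mod pi) -0.761 786
1 exp [565.89 117.81] rect c [567.01 117.4 ] size (37.69456481933594, 12.40733528137207) mean [569.03 117.73] z 189.449730553731 sd [ 3.46 10.7 ] wing yaw 0.940 knob (mod pi) -0.758 825
2 exp [626.87 129.03] rect c [627.81 128.49] size (37.393409729003906, 12.584129333496094) mean [629.32 128.64] z 189.57238980620335 sd [ 3.59 10.55] wing yaw 0.934 knob (mod pi) -0.752 906
0 exp [504.91 106.59] rect c [505.8  107.14] size (38.17279052734375, 15.242267608642578) mean [507.06 105.92] z 190.26946407931007 sd [ 3.61 11.03] wing yaw 0.913 knob (mod pi) -0.731 96
1 exp [565.89 117.81] rect c [566.81 115.8 ] size (33.9271240234375, 13.983697891235352) mean [566.39 113.14] z 189.3048336033802 sd [ 3.29 10.09] wing yaw 0.789 knob (mod pi) -0.607 75
2 exp [626.87 129.03] rect c [627.62 127.64] size (36.537689208984375, 14.6759672164917) mean [628.74 126.88] z 189.8402060964412 sd [ 3.73 10.38] wing yaw 0.895 knob (mod pi) -0.713 107
```

View pics/wrist_22.png

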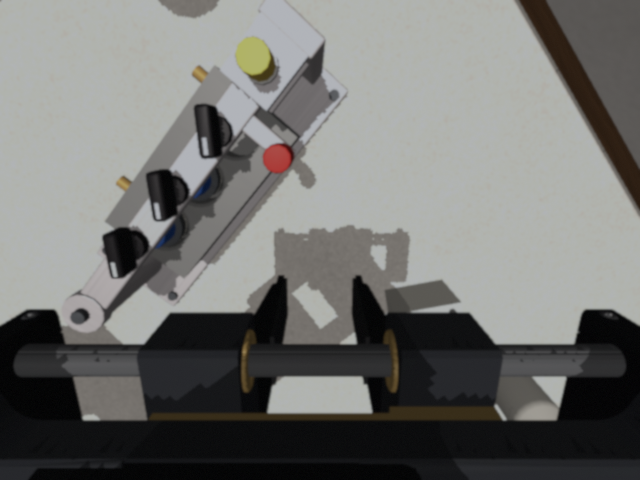

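View pics/s22c.png

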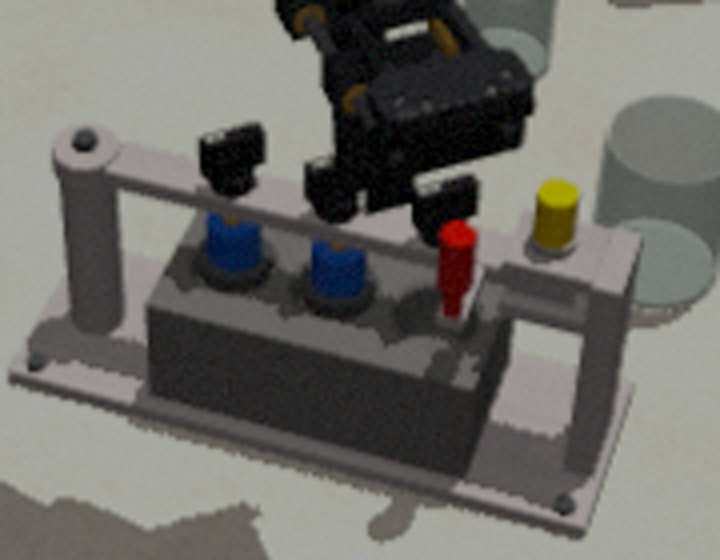

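View pics/scene_22.png

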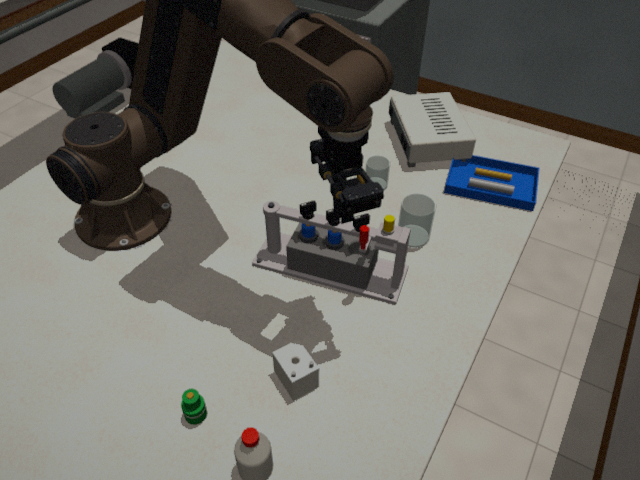

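View pics/top_22.png

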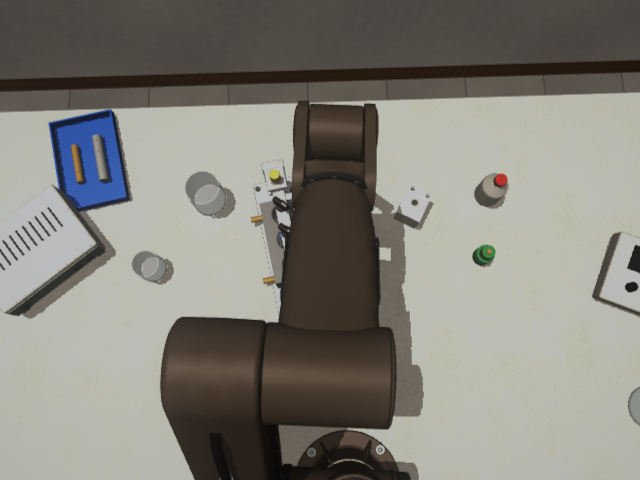

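The last views show the bench clear of blue cartridges, with the beakers and wash bottle at the same pixels as at the start. The bar is shut, the pin is seated, all three wings are parallel at their stops, and the gripper touches nothing. I'm handing the job in.

```bash
python3 -c "
from cell import env; print(env.job_done()); print(env.state()['t'])"
```

```text
the job is handed in; nothing more can be done
None
the job is handed in; nothing more can be done
```

The job is done and handed in at about 51 s of the 210 s limit.

- **Electrodes:** two blue cartridges were on the bench. They now stand in wells 1 and 0, each lowered until the well floor pushed back at about 30 N. I found no third blue cartridge in any view and left the green look-alike alone.
- **Bar:** I swung it by the handle until it hit its stop. The last push peaked at 39.8 N, taken on the fingers, which is just under the 40 N limit set for the arm and gripper body.
- **Pin:** it went in with no sign of binding until the collar landed on the fork, at the expected tool height of 182 mm. The grip's top then measured 204 mm above the bench, as it should with the collar down.
- **Knobs:** turned last, and each one resisted firmly at its stop.
    - **Wrist camera:** close up, knobs 0 and 1 read 2.40 and 2.41 rad. From the final, more distant view all three read 2.38–2.39 and parallel; knob 2 was checked only from there.
    - **Scene camera:** its final readings disagreed at 2.41, 2.53 and 2.43. I put that down to its coarse depth and the gripper partly hiding knob 1.
- **Rest of the bench:** the last pictures show the beakers and wash bottle where they started, and the gripper clear of everything.

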